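# Unload the wash fixture

## Robot

A 6-joint arm with a two-finger parallel gripper is mounted at the origin on a cart in front of the work surface, level with it; the furniture and walls round the work are solid. World frame = base frame: x ahead of the robot, y to its left, z up, the work surface at z = 0. Lengths are in m, angles in rad, forces in N, time in s.
With the tool pointing down it reaches from about 0.3 to 0.875 m from the base axis. Payload 6.4 kg.
Tool frame: the origin (TCP) lies at the very end of the fingers, on their centre line; the grasp point (between the pads) lies 19 mm behind it; z points along the fingers, y is the direction in which the jaws open and shut (so a half turn about z gives the same grasp; the last joint's range is limited). The gripper opens to 85 mm and grips with 20 to 120 N. Pads are 22 mm wide; open, the fingers measure 114 mm over their backs; the gripper's body (76 mm by 85 mm) begins 54 mm behind the grasp point. The pads swing forward as they close: fully open they stand 13 mm farther back than shut.
Start: joints at [1.122, 0.181, 1.607, -0, 1.354, -0.206], TCP at [0.138, 0.558, 0.2] pointing down, gripper open.
Joint ranges: [-2.99, 2.99], [-0.89, 2.07], [0.3, 2.58], [-1.14, 4.28], [0, 2.63], [-3.12, 3.12]. Speed limits (rad/s): [2.57, 2.57, 3.01, 3.14, 3.14, 3.14].

## Interface

Orientations are given as a unit quaternion [w, x, y, z].
In Python, from bench import telemetry, imaging, ctrl gives the robot as it stands.
- The arm moves only by the shell command python3 -m pendant 'ROWS' [OPENING]. ROWS is JSON, a list that holds one entry, the list of rows, each a list of 6 numbers: the shift along the tool's x, y, z in units of 200 mm (1.0 is 200 mm), then the turn, a rotation vector about the tool's x, y, z in units of pi rad (1.0 is pi rad). In form: [[[tx, ty, tz, rx, ry, rz], ...]]. A call has 1 to 12 rows; each row shifts and turns the pose as measured when the row begins, along the tool's axes as they then stand; what a row does not reach is not made up. A row lasts 1/8 s, in which the tool goes at most 62.5 mm and 10.7 degrees, less where a joint would pass 70% of its speed; a pose out of reach is approached as far as the arm can. A call with a number of a shift or a turn outside -1 to 1 is refused whole. A call with a gripper value outside its range is refused whole. OPENING is the closure, from 0 (fully open) to 1 (shut), set as the call begins (- or left out, the last holds). The fingers move at their own pace and stop on an object; the grip force is fixed at half the most. Time passes only in rows, so rows that do not move let the fingers close. It gives the time, the measured TCP pose, the force and the opening at its end, in the units of the state.
- telemetry.get_obs(): the state, without advancing time (a new reading comes with each control period).
- imaging.camera(name): name is "side" or "top"; returns a dict with "pixels" (384x512x3 uint8, blue, green, red), "vfov" (degrees; the focal length in pixels is half the picture's height over the tangent of half this angle, whatever the lens; pixels are square), "cx", "cy" (the principal point, pixels), "R" (3x3) and "t" (3): a world point X has camera coordinates R X + t. Camera axes: x right, y down, z forward; pixel columns grow to the right and rows downward; lengths in m; the calibration is good to about 2 mm. A picture is of the moment at which its call begins. There is no depth.
- ctrl.hand_in(): hands the job in, once; it reports no verdict.
The state is a dict: "time_s": time; "q": joint angles; "dq": joint speeds; "joint_efforts": joint torques, N m; "eef_pos": TCP position; "eef_rot": TCP orientation; "wrist_force": force on the tool from outside, world axes, zero at the start; "torque": the same for the moment, N m; "opening": opening from 0.0 (shut) to 1.0 (fully open).
Only numpy, scipy, OpenCV 4.12 (cv2) and the standard library are available. Lean on these libraries where they do the work, as an engineer would, in place of code of your own. Each camera call takes 0.05 s, during which the arm holds its last target.

## Task

Press the release button of the wash fixture so that its lid springs open to the stop. Lift out the hold-down plate and lean it, handle side up, on the rest: its lower long edge on the foot behind the stop lip, its back on the bar, squarely between the uprights. Put every valve disc from the fixture into the black tray, leave the lid open, and do not disturb the other things on the bench.

Things in the scene. Friction and masses are not known exactly. Their poses are not given: they have to be found in the camera images.
- release_top (a point): Top centre of the round black release button (28 mm across, 12 mm proud of a dark collar) on the block at the front of the wash fixture; axes as the fixture's. Pressed straight down with shut fingers against a spring (1.2 N, fully down 5.5 N). A steel hook post, 30 mm wide (y), stands 31 mm behind it towards the lid, 10 mm higher than the button's top.
- release (a joint): Travel of the release button in m: 0 up, 0.007 fully down. The hook lets go of the lid at about 0.005; press fully down.
- lid (a joint): Lid angle in rad: 0 shut and latched, 2.0 open at its stop. Grey frame with clear window, 160 x 190 x 33 mm, hinged on the side away from the button, its hook tongue 43 mm from the button's centre. When the hook lets go its spring throws it open in about a second and holds it there, leaning back, its edge 0.20 m above the bench.
- fixture_floor (a point): Centre of the inner floor of the wash fixture, 6 mm above the bench. Fixed grey box, 160 x 190 mm, rim 42 mm above the bench, walls 8 mm. x points from button (x = -0.135) to hinge, y left, z up. Ledges 14 mm wide along the two y walls carry the hold-down plate, its underside 22 mm above this floor; the discs lie on the floor below it.
- plate_mid (a point): Centre of the slab of the hold-down plate: aluminium, 136 (x) x 166 (y) x 8 mm (z), 0.25 kg. z points out of the handle face. Handle: black fin in mid-face, 12 mm thick (x), 44 mm long (y), 4 to 32 mm from this point along z; grip across its 12 mm. Starts on the ledges in the fixture, handle up.
- rest: Fixed dark steel leaning rest; origin at its underside's centre on the bench, x away from the robot at yaw 0, y left, z up. Foot 150 (x) x 190 (y) x 6 mm; stop lip along its front edge, x = -0.075 to -0.067, rising to z = 0.016. Uprights with inner faces at y = +-0.085, tops at z = 0.073, carry the bar.
- rest_bar (a point): Middle of the rest's round bar, 12 mm thick, along y, at x = +0.035, z = 0.066 in the rest's frame. A plate with its lower 166 mm edge on the foot against the lip and its underside on the bar slopes 0.6 rad (35 deg) from level, its middle at x = -0.009, z = 0.048 in the rest's frame, handle face up and towards the lip (the robot).
- tray: Fixed open black tray, 160 (x) x 190 (y) x 18 mm, walls and floor 4 mm. Origin at the centre of its underside on the bench, x and y along its sides, z up.
- valve_body_mid (a point): A black valve body (ribbed tube with a flange) lying on the bench, 40 x 90 x 52 mm; this point is 20 mm above its underside. Not part of the job.
- fluid_jar_mid (a point): A brown jar with a black cap, 46 mm across, 71 mm tall; this point is 20 mm above its underside. Not part of the job.
- disc_12_mid (a point): Centre (half-way up) of a valve disc, 27 mm across, 10 mm thick: light steel disc with small holes round a centre hole; z is its own axis, upright at the start. It lies on the fixture floor below the plate, or is absent. The discs lie in two rows along fixture y, the rows 64 mm apart, so fingers closing along fixture x have most room.
- disc_03_mid (a point): Centre (half-way up) of a valve disc, 27 mm across, 10 mm thick: dark disc with a three-armed groove on a pale face; z is its own axis, upright at the start. It lies on the fixture floor below the plate, or is absent. The discs lie in two rows along fixture y, the rows 64 mm apart, so fingers closing along fixture x have most room.
- disc_06_mid (a point): Centre (half-way up) of a valve disc, 27 mm across, 10 mm thick: bronze-brown disc with a raised rim and small centre pips; z is its own axis, upright at the start. It lies on the fixture floor below the plate, or is absent. The discs lie in two rows along fixture y, the rows 64 mm apart, so fingers closing along fixture x have most room.
- disc_10_mid (a point): Centre (half-way up) of a valve disc, 27 mm across, 10 mm thick: grey disc with a three-armed groove on a tan face; z is its own axis, upright at the start. It lies on the fixture floor below the plate, or is absent. The discs lie in two rows along fixture y, the rows 64 mm apart, so fingers closing along fixture x have most room.
- disc_16_mid (a point): Centre (half-way up) of a valve disc, 27 mm across, 10 mm thick: grey steel disc with a raised rim and small centre pips; z is its own axis, upright at the start. It lies on the fixture floor below the plate, or is absent. The discs lie in two rows along fixture y, the rows 64 mm apart, so fingers closing along fixture x have most room.
- disc_00_mid (a point): Centre (half-way up) of a valve disc, 27 mm across, 10 mm thick: dark disc with a three-armed groove on a light face; z is its own axis, upright at the start. It lies on the fixture floor below the plate, or is absent. The discs lie in two rows along fixture y, the rows 64 mm apart, so fingers closing along fixture x have most room.
- disc_14_mid (a point): Centre (half-way up) of a valve disc, 27 mm across, 10 mm thick: reddish steel disc with small holes round a centre hole; z is its own axis, upright at the start. It lies on the fixture floor below the plate, or is absent. The discs lie in two rows along fixture y, the rows 64 mm apart, so fingers closing along fixture x have most room.

How it is judged:
On the way, in this order (a step that is already met when the one before it is completed fails the run):
1. the lid has sprung open to its stop (value of joint lid above 1.85 rad), for 0.2 s.
2. the hold-down plate leans on the rest (angle between plate_mid's own z axis and vertical between 0.45 and 0.9 rad and x of plate_mid in the frame of rest between -0.035 and 0.035 m and y of plate_mid in the frame of rest between -0.04 and 0.04 m and z of plate_mid in the frame of rest between 0.035 and 0.07 m and angle between the y axis of plate_mid and the y axis of rest, either way round below 0.25 rad), for 0.3 s.
At the end, for the whole second after the job is handed in: Lid over 1.85 rad; plate leaning on the rest, sloping 0.45 to 0.9 rad, its middle within 40 mm sideways and 35 mm fore and aft of the rest's and 35 to 70 mm up, y axes within 0.25 rad; every disc with its centre inside the tray (76 mm in x, 91 mm in y of its middle, under 30 mm up) (all of step 2 and value of joint lid above 1.85 rad and contact force between plate and rest above 0.5 N and x of disc_12_mid in the frame of tray between -0.076 and 0.076 m and y of disc_12_mid in the frame of tray between -0.091 and 0.091 m and z of disc_12_mid in the frame of tray between 0 and 0.03 m and x of disc_03_mid in the frame of tray between -0.076 and 0.076 m and y of disc_03_mid in the frame of tray between -0.091 and 0.091 m and z of disc_03_mid in the frame of tray between 0 and 0.03 m and x of disc_06_mid in the frame of tray between -0.076 and 0.076 m and y of disc_06_mid in the frame of tray between -0.091 and 0.091 m and z of disc_06_mid in the frame of tray between 0 and 0.03 m and x of disc_10_mid in the frame of tray between -0.076 and 0.076 m and y of disc_10_mid in the frame of tray between -0.091 and 0.091 m and z of disc_10_mid in the frame of tray between 0 and 0.03 m and x of disc_16_mid in the frame of tray between -0.076 and 0.076 m and y of disc_16_mid in the frame of tray between -0.091 and 0.091 m and z of disc_16_mid in the frame of tray between 0 and 0.03 m and x of disc_00_mid in the frame of tray between -0.076 and 0.076 m and y of disc_00_mid in the frame of tray between -0.091 and 0.091 m and z of disc_00_mid in the frame of tray between 0 and 0.03 m and x of disc_14_mid in the frame of tray between -0.076 and 0.076 m and y of disc_14_mid in the frame of tray between -0.091 and 0.091 m and z of disc_14_mid in the frame of tray between 0 and 0.03 m); the robot touches nothing.
It fails at once if the valve body or the jar is moved more than 30 mm (distance of any of valve_body_mid, fluid_jar_mid from where it was at the start of the episode above 0.03 m).
Of disc_12, disc_03, disc_06, disc_10, disc_16, disc_00, disc_14 only 4 to 7 are there at a start; the rules pass over those that are not, and their reading is None.
At some moment in a run one of plate may be knocked a few centimetres aside while the robot is not near it.
Once in a run the grip may slacken for a moment while it holds something.
It also fails if it takes over 210 s, if anything falls off the work surface, if the arm or the gripper's body presses on something with over 40 N, if the wrist force passes 120 N, or if a joint passes its speed limit or range.

## Working session

There is one attempt and no reset: what is moved stays moved. The work goes in short steps, Python scripts to look and compute and a shell command to move; the robot and the scene stay as the last step left them, time stands still between calls to the robot, and variables do not carry over. Pictures are saved under pics/ and viewed, and the job is handed in when it is done.

```bash
ls; mkdir -p pics; cat > h.py <<'E'
import numpy as np,cv2
from bench import telemetry, imaging, ctrl
from scipy.spatial.transform import Rotation as Ro
def snap(n,f):
    c=imaging.camera(n); cv2.imwrite('pics/'+f,c['pixels']); return c
def crop(c,f,x0,x1,y0,y1,s):
    im=c['pixels'][y0:y1,x0:x1]; cv2.imwrite('pics/'+f,cv2.resize(im,None,fx=s,fy=s,interpolation=cv2.INTER_CUBIC))
def foc(c): return c['pixels'].shape[0]/2/np.tan(np.radians(c['vfov'])/2)
def back(c,u,v,z):
    f=foc(c);R=np.array(c['R']);t=np.array(c['t'])
    d=R.T@np.array([(u-c['cx'])/f,(v-c['cy'])/f,1]);o=-R.T@t
    return o+d*(z-o[2])/d[2]
def proj(c,X):
    p=np.array(c['R'])@np.array(X)+np.array(c['t']);f=foc(c)
    return np.array([c['cx']+f*p[0]/p[2],c['cy']+f*p[1]/p[2]])
def obs():
    o=telemetry.get_obs();R=Ro.from_quat(np.array(o['eef_rot'])[[1,2,3,0]]);return o,np.array(o['eef_pos']),R
def go(p,Rt=None):
    o,x,R=obs()
    d=R.inv().apply(np.array(p)-x)
    r=(R.inv()*Rt).as_rotvec() if Rt is not None else np.zeros(3)
    print('tool shift units',np.round(d/.2,4),'rot units',np.round(r/np.pi,4),'mm',np.round(d*1000,1))
def st():
    o,x,R=obs();print(round(o['time_s'],2),x.round(4),'R',R.as_matrix().round(3).tolist(),'F',np.round(o['wrist_force'],1),'op',round(o['opening'],3),'q',np.round(o['q'],2))
E
python3 - <<'E'
from h import *
for n in('top','side'):
    c=snap(n,n+'0.png');print(n,foc(c),c['cx'],c['cy'],(-np.array(c['R']).T@np.array(c['t'])).round(3),np.array(c['R']).round(3).tolist())
st()
E
```

```text
pics
top 370.5436302212237 257.3438277207479 191.1192816594982 [0.328 0.013 1.133] [[-0.049, -0.999, 0.006], [-0.976, 0.047, -0.215], [0.214, -0.016, -0.977]]
side 414.5256035412327 253.66271237537586 191.03115768187635 [0.614 0.993 0.715] [[-0.996, 0.083, -0.024], [0.065, 0.541, -0.839], [-0.057, -0.837, -0.544]]
0.1 [0.138  0.5576 0.1991] R [[-0.971, 0.24, -0.001], [0.24, 0.971, -0.001], [0.0, -0.002, -1.0]] F [-0.1 -0.4 -0.4] op 0.998 q [ 1.12  0.18  1.61  0.    1.35 -0.21]
```

View pics/top0.png

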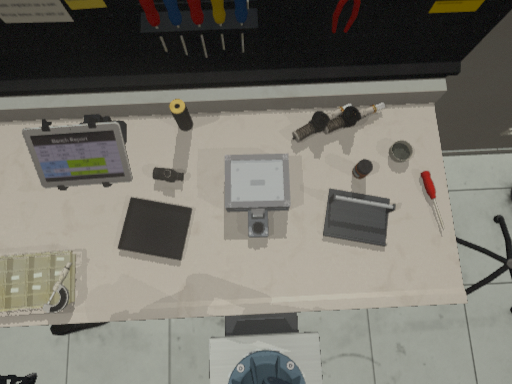

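View pics/side0.png

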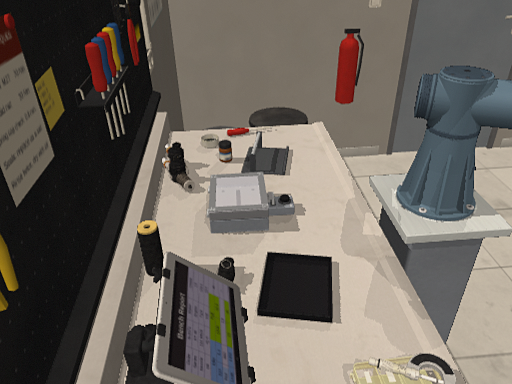

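```bash
python3 - <<'E'
from h import *
c=imaging.camera('top');d=imaging.camera('side')
print(proj(c,[.138,.558,.2]),proj(d,[.138,.558,.2]))
crop(c,'t1.png',210,310,140,260,5)
crop(c,'t2.png',310,400,170,260,6)
crop(c,'t3.png',105,205,190,270,6)
crop(d,'s1.png',190,310,160,240,6)
E
```

```text
[ 25.04760109 368.00262605] [531.67184248 293.45645747]
```

View pics/t1.png

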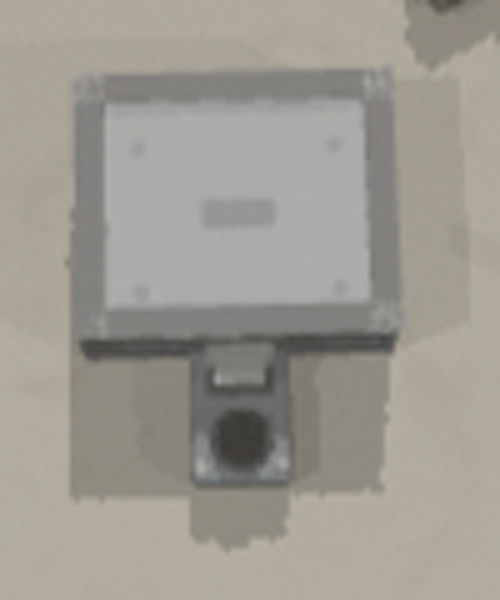

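View pics/t2.png

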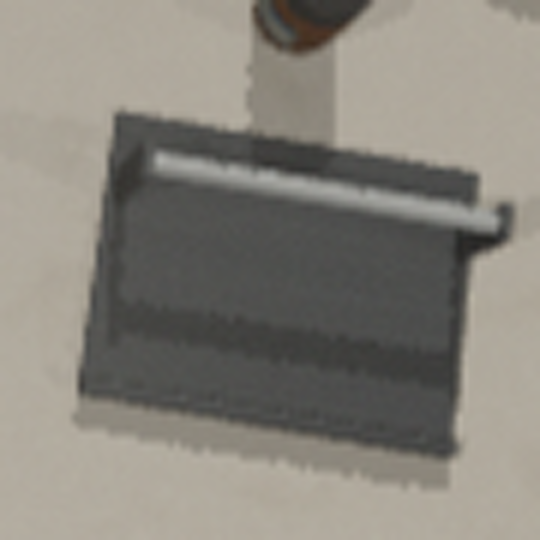

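View pics/t3.png

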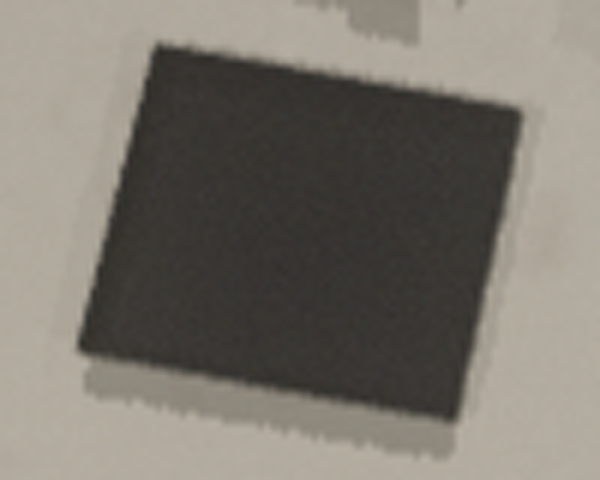

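View pics/s1.png

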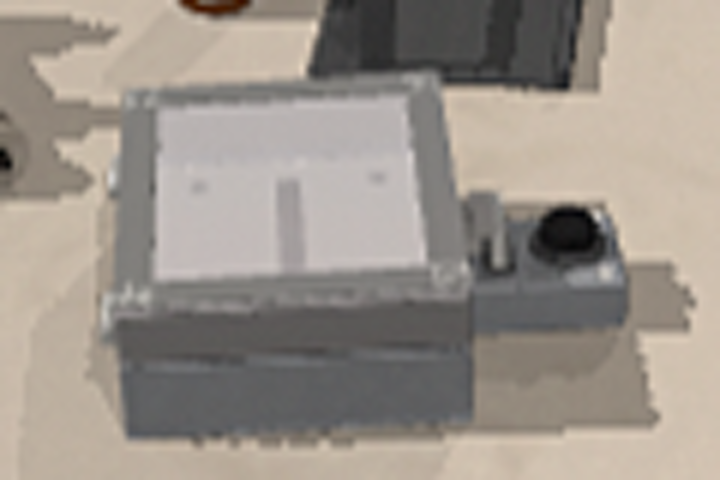

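```bash
cat >> h.py <<'E'
def tri(c,uv,d,uv2):
    A=[];b=[]
    for k,(u,v) in((c,uv),(d,uv2)):
        R=np.array(k['R']);o=-R.T@np.array(k['t']);r=R.T@np.array([(u-k['cx'])/foc(k),(v-k['cy'])/foc(k),1]);r/=np.linalg.norm(r)
        P=np.eye(3)-np.outer(r,r);A.append(P);b.append(P@o)
    return np.linalg.lstsq(np.vstack(A),np.hstack(b),rcond=None)[0]
E
python3 - <<'E'
from h import *
c=imaging.camera('top');d=imaging.camera('side')
print('button',tri(c,(210+241/5,140+438/5),d,(190+570/6,160+228/6)))
t=lambda x,y:(210+x/5,140+y/5)
L=[t(75,72),t(390,68),t(400,325),t(78,335)]
print('lid',[back(c,*p,.075).round(4).tolist() for p in L])
r=lambda x,y:(310+x/6,170+y/6)
print('rest',[back(c,*r(*p),z).round(4).tolist() for p,z in(((117,112),.006),((478,178),.006),((452,450),.016),((80,392),.016))])
print('bar',[back(c,*r(*p),.066).round(4).tolist() for p in((155,163),(500,222))])
y=lambda x,y:(105+x/6,190+y/6)
print('tray',[back(c,*y(*p),.018).round(4).tolist() for p in((157,45),(521,108),(455,420),(80,350))])
E
```

```text
button [ 0.4565427  -0.00152197  0.03740799]
lid [[0.677, 0.0869, 0.075], [0.6706, -0.1013, 0.075], [0.5145, -0.0967, 0.075], [0.5176, 0.09, 0.075]]
rest [[0.5724, -0.2306, 0.006], [0.5286, -0.4142, 0.006], [0.3898, -0.38, 0.016], [0.4276, -0.1968, 0.016]]
bar [[0.533, -0.2339, 0.066], [0.4957, -0.3994, 0.066]]
tray [[0.5712, 0.3819, 0.018], [0.5296, 0.1969, 0.018], [0.3753, 0.2311, 0.018], [0.4185, 0.4163, 0.018]]
```

```bash
cat >> h.py <<'E'
from scipy.linalg import fractional_matrix_power as fmp
def Rdir(z,y):
    z=np.array(z,float);z/=np.linalg.norm(z);y=np.array(y,float);y-=z*(y@z);y/=np.linalg.norm(y)
    return Ro.from_matrix(np.stack([np.cross(y,z),y,z],1))
def plan(p,R1,N=None):
    o,x,R=obs();T=np.eye(4);T[:3,:3]=R.as_matrix();T[:3,3]=x
    G=np.eye(4);G[:3,:3]=R1.as_matrix();G[:3,3]=p
    D=np.linalg.inv(T)@G
    ang=np.linalg.norm(Ro.from_matrix(D[:3,:3]).as_rotvec());
    n=max(np.linalg.norm(D[:3,3])/.05,ang/.16)
    N=N or int(np.ceil(n));S=np.real(fmp(D,1/N))
    print('N',N,'row',(S[:3,3]/.2).round(3).tolist()+(Ro.from_matrix(S[:3,:3]).as_rotvec()/np.pi).round(4).tolist(),'total mm',(np.linalg.norm(D[:3,3])*1e3).round(1),'deg',np.degrees(ang).round(1))
FY=-0.026; BT=np.array([.4565,-.0015])
fx=np.array([np.cos(FY),np.sin(FY),0]);fy=np.array([-np.sin(FY),np.cos(FY),0]);fz=np.array([0,0,1.])
def fix(x,y,z): # fixture frame -> world, z above bench
    return np.array([*BT,0])+fx*(x+.135)+fy*y+fz*z
E
python3 - <<'E'
from h import *
R1=Rdir(fx*np.sin(.3)-fz*np.cos(.3),fy)
print(fix(-.132,0,.1))
plan([.138,.5576,.26],obs()[2])
plan(fix(-.132,0,.1),R1)
E
```

```text
[ 0.45949899 -0.00157799  0.1       ]
N 2 row [0.0, -0.001, -0.151, -0.0, -0.0, -0.0] total mm 60.4 deg 0.0
N 14 row [-0.137, -0.182, 0.054, -0.0008, -0.0068, -0.0049] total mm 652.9 deg 21.2
```

```bash
python3 -m pendant '[[[-0.137,-0.182,0.02,-0.0008,-0.0068,-0.0049],[-0.137,-0.182,0.02,-0.0008,-0.0068,-0.0049],[-0.137,-0.182,0.03,-0.0008,-0.0068,-0.0049],[-0.137,-0.182,0.03,-0.0008,-0.0068,-0.0049],[-0.137,-0.182,0.03,-0.0008,-0.0068,-0.0049],[-0.137,-0.182,0.03,-0.0008,-0.0068,-0.0049],[-0.137,-0.182,0.04,-0.0008,-0.0068,-0.0049],[-0.137,-0.182,0.05,-0.0008,-0.0068,-0.0049],[-0.137,-0.182,0.05,-0.0008,-0.0068,-0.0049],[-0.137,-0.182,0.05,-0.0008,-0.0068,-0.0049]]]' 1
python3 - <<'E'
from h import *
st()
R1=Rdir(fx*np.sin(.3)-fz*np.cos(.3),fy)
plan(fix(-.132,0,.1),R1)
E
```

```text
time_s: 1.55
eef_pos: [0.3587, 0.144, 0.1551]
eef_rot: [0.114, 0.037, 0.993, 0.001]
wrist_force: [0.8, -0.4, -0.1]
opening: -0.0
1.55 [0.3587 0.144  0.1551] R [[-0.971, 0.074, 0.226], [0.075, 0.997, -0.007], [-0.226, 0.01, -0.974]] F [ 0.8 -0.4 -0.1] op -0.0 q [ 0.1  -0.43  2.26 -0.03  1.08 -1.38]
N 4 row [-0.115, -0.175, 0.1, -0.0003, -0.0057, -0.0039] total mm 185.4 deg 5.0
```

```bash
python3 -m pendant '[[[-0.115,-0.175,0.1,-0.0003,-0.0057,-0.0039],[-0.115,-0.175,0.1,-0.0003,-0.0057,-0.0039],[-0.115,-0.175,0.1,-0.0003,-0.0057,-0.0039],[-0.115,-0.175,0.1,-0.0003,-0.0057,-0.0039]]]' 1
python3 - <<'E'
from h import *
st()
R1=Rdir(fx*np.sin(.3)-fz*np.cos(.3),fy)
plan(fix(-.132,0,.055),R1)
c=snap('top','a.png');crop(c,'a1.png',210,310,140,300,4)
c=snap('side','b.png');crop(c,'b1.png',190,330,130,230,5)
E
```

```text
time_s: 2.05
eef_pos: [0.4643, -0.008, 0.1018]
eef_rot: [0.154, 0.013, 0.988, -0.003]
wrist_force: [-0.2, 0.2, -0.0]
opening: 0.001
2.05 [ 0.4643 -0.008   0.1018] R [[-0.952, 0.027, 0.305], [0.025, 1.0, -0.009], [-0.305, -0.001, -0.952]] F [-0.2  0.2 -0. ] op 0.001 q [-0.35 -0.19  2.23  0.13  0.81 -1.97]
N 1 row [0.095, 0.032, 0.215, -0.0004, 0.0032, -0.0001] total mm 47.5 deg 0.6
```

View pics/b1.png

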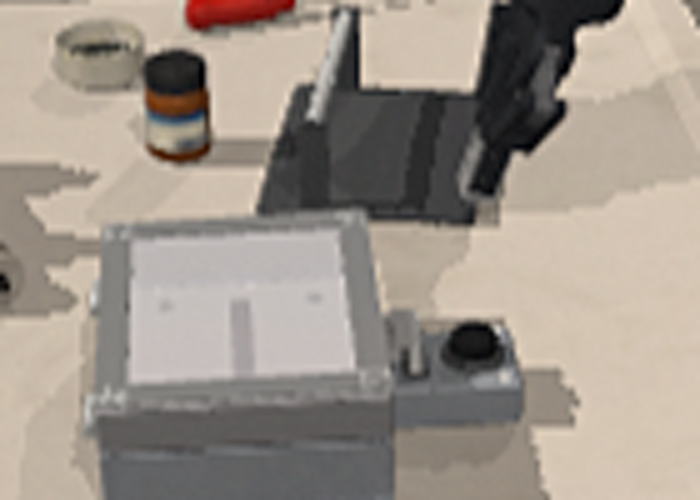

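```bash
python3 -m pendant '[[[0.048,0.016,0.108,0,0.0016,0],[0.048,0.016,0.1,0,0.0016,0],[0,0,0,0,0,0]]]' 1
python3 - <<'E'
from h import *
st()
R1=Rdir(fx*np.sin(.3)-fz*np.cos(.3),fy)
plan(fix(-.132,0,.043),R1)
plan(fix(-.132,0,.031),R1)
c=snap('side','b2.png');crop(c,'b3.png',190,330,130,230,5)
E
```

```text
time_s: 2.52
eef_pos: [0.4588, -0.0033, 0.0551]
eef_rot: [0.148, 0.016, 0.989, -0.003]
wrist_force: [-1.4, -0.2, 0.3]
opening: -0.001
2.52 [ 0.4588 -0.0033  0.0551] R [[-0.956, 0.033, 0.293], [0.031, 0.999, -0.01], [-0.293, -0.001, -0.956]] F [-1.4 -0.2  0.3] op -0.001 q [-0.34 -0.1   2.26  0.14  0.69 -1.97]
N 1 row [0.015, 0.009, 0.059, -0.0009, -0.0008, -0.0021] total mm 12.3 deg 0.4
N 1 row [0.032, 0.009, 0.116, -0.0009, -0.0008, -0.0021] total mm 24.2 deg 0.4
```

View pics/b3.png

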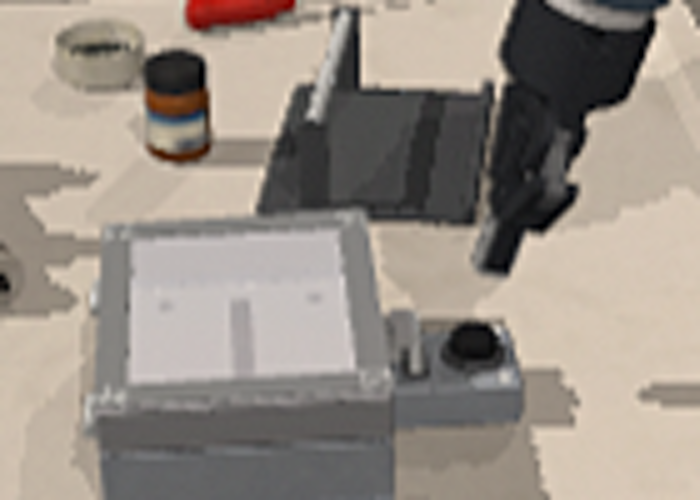

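```bash
python3 - <<'E'
from h import *
d=imaging.camera('side');c=snap('top','a2.png');o,x,R=obs()
print(proj(d,x),proj(c,x),proj(d,[.4565,-.0015,.037]),proj(c,[.4565,-.0015,.037]))
crop(c,'a3.png',210,310,180,280,6)
E
```

```text
[282.9425392  191.75554991] [259.00790443 225.58324666] [284.5692048  198.04573448] [258.10971549 228.06735005]
```

View pics/a3.png

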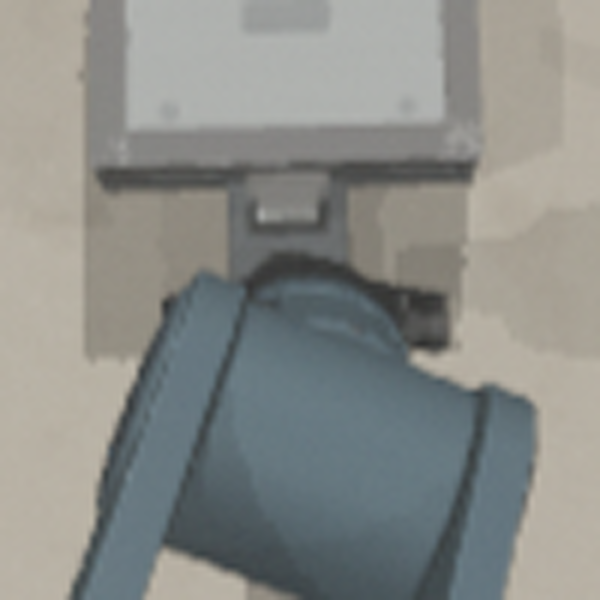

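```bash
python3 - <<'E'
from h import *
d=imaging.camera('side')
crop(d,'b4.png',260,320,150,210,10)
E
```

```text
(no output)
```

View pics/b4.png

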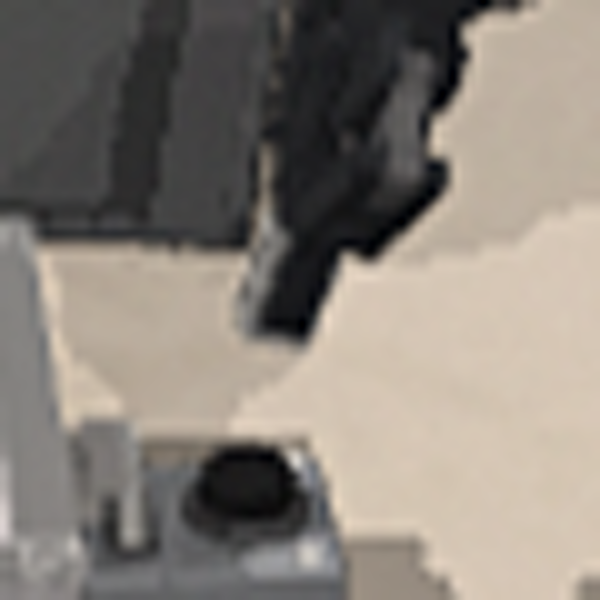

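```bash
python3 -m pendant '[[[0.015,0.009,0.059,0,0,-0.002],[0,0,0,0,0,0]]]' 1
python3 -m pendant '[[[0.0035,0,0.0125,0,0,0],[0.0035,0,0.0125,0,0,0],[0,0,0,0,0,0]]]' 1
python3 - <<'E'
from h import *
st()
d=imaging.camera('side')
crop(d,'b5.png',200,320,150,210,6)
E
```

```text
time_s: 2.98
eef_pos: [0.4633, -0.0027, 0.0463]
eef_rot: [0.152, 0.013, 0.988, -0.005]
wrist_force: [-1.1, -0.6, -0.2]
opening: -0.001
time_s: 3.35
eef_pos: [0.4637, -0.0028, 0.0409]
eef_rot: [0.152, 0.013, 0.988, -0.005]
wrist_force: [-0.2, -0.3, -0.3]
opening: 0.003
3.35 [ 0.4637 -0.0028  0.0409] R [[-0.953, 0.026, 0.301], [0.023, 1.0, -0.013], [-0.301, -0.005, -0.953]] F [-0.2 -0.3 -0.3] op 0.003 q [-0.33 -0.05  2.26  0.14  0.64 -1.98]
```

View pics/b5.png

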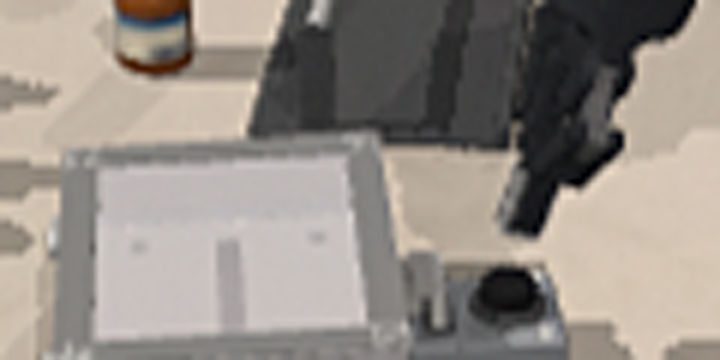

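```bash
python3 - <<'E'
from h import *
st();go([.460,-.002,.036])
go(obs()[1]+[0,0,-.003])
E
```

```text
3.4 [ 0.4637 -0.0028  0.041 ] R [[-0.953, 0.026, 0.301], [0.023, 1.0, -0.013], [-0.301, -0.006, -0.953]] F [0.3 0.1 1.3] op -0.002 q [-0.33 -0.05  2.26  0.14  0.64 -1.98]
tool shift units [0.0252 0.0036 0.018 ] rot units [0. 0. 0.] mm [5.  0.7 3.6]
tool shift units [0.0045 0.0001 0.0143] rot units [0. 0. 0.] mm [0.9 0.  2.9]
```

```bash
python3 -m pendant '[[[0.025,0.0036,0.018,0,0,0],[0,0,0,0,0,0]]]' 1
python3 -m pendant '[[[0.0045,0,0.0145,0,0,0],[0.0045,0,0.0145,0,0,0],[0,0,0,0,0,0]]]' 1
python3 -m pendant '[[[0.0045,0,0.0145,0,0,0],[0,0,0,0,0,0]]]' 1
python3 - <<'E'
from h import *
d=imaging.camera('side')
crop(d,'b6.png',200,320,150,210,6)
E
```

```text
time_s: 3.65
eef_pos: [0.4597, -0.0019, 0.0357]
eef_rot: [0.152, 0.013, 0.988, -0.005]
wrist_force: [-0.1, 0.0, -0.0]
opening: -0.001
time_s: 4.03
eef_pos: [0.4598, -0.002, 0.0292]
eef_rot: [0.153, 0.013, 0.988, -0.005]
wrist_force: [0.4, 0.0, -0.1]
opening: 0.001
time_s: 4.28
eef_pos: [0.4599, -0.0021, 0.026]
eef_rot: [0.153, 0.013, 0.988, -0.005]
wrist_force: [0.2, 0.5, 0.1]
opening: -0.002
```

View pics/b6.png

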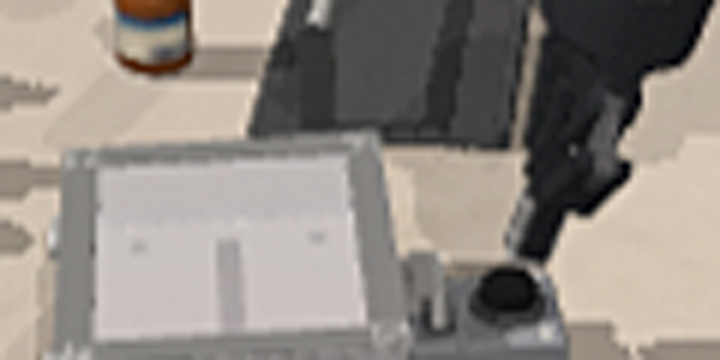

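```bash
python3 - <<'E'
from h import *
go(obs()[1]+[.007,0,0])
E
python3 -m pendant '[[[-0.033,0,0.010,0,0,0],[0.0045,0,0.0145,0,0,0],[0,0,0,0,0,0]]]' 1
python3 -m pendant '[[[0.0045,0,0.0145,0,0,0],[0,0,0,0,0,0]]]' 1
python3 -m pendant '[[[0.0045,0,0.0145,0,0,0],[0,0,0,0,0,0]]]' 1
python3 - <<'E'
from h import *
d=imaging.camera('side');print(proj(d,obs()[1]))
crop(d,'b7.png',200,320,150,210,6)
E
```

```text
tool shift units [-0.0334  0.0009  0.0106] rot units [0. 0. 0.] mm [-6.7  0.2  2.1]
time_s: 4.7
eef_pos: [0.4679, -0.0025, 0.0233]
eef_rot: [0.153, 0.013, 0.988, -0.005]
wrist_force: [-0.6, -0.0, -0.1]
opening: -0.0
time_s: 4.95
eef_pos: [0.4677, -0.0024, 0.0199]
eef_rot: [0.153, 0.013, 0.988, -0.005]
wrist_force: [0.2, 0.2, -0.2]
opening: 0.001
time_s: 5.2
eef_pos: [0.4682, -0.0026, 0.017]
eef_rot: [0.153, 0.013, 0.988, -0.005]
wrist_force: [-0.8, 0.6, 1.2]
opening: -0.002
[280.49054651 203.73551444]
```

View pics/b7.png

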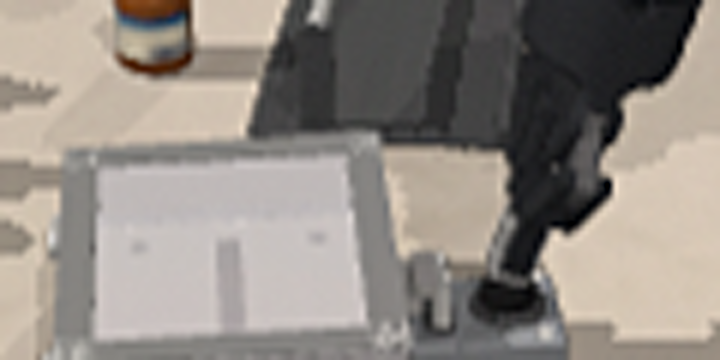

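```bash
python3 -m pendant '[[[0.0045,0,0.0145,0,0,0],[0.0045,0,0.0145,0,0,0],[0,0,0,0,0,0]]]' 1
python3 -m pendant '[[[0.0045,0,0.0145,0,0,0],[0,0,0,0,0,0]]]' 1
python3 - <<'E'
from h import *
d=imaging.camera('side')
crop(d,'b8.png',150,320,110,210,4)
E
```

```text
time_s: 5.62
eef_pos: [0.4683, -0.0025, 0.0111]
eef_rot: [0.153, 0.012, 0.988, -0.005]
wrist_force: [-5.1, 0.6, 9.2]
opening: 0.002
time_s: 5.88
eef_pos: [0.4685, -0.0025, 0.0106]
eef_rot: [0.153, 0.011, 0.988, -0.005]
wrist_force: [-15.8, -0.2, 25.3]
opening: -0.004
```

View pics/b8.png

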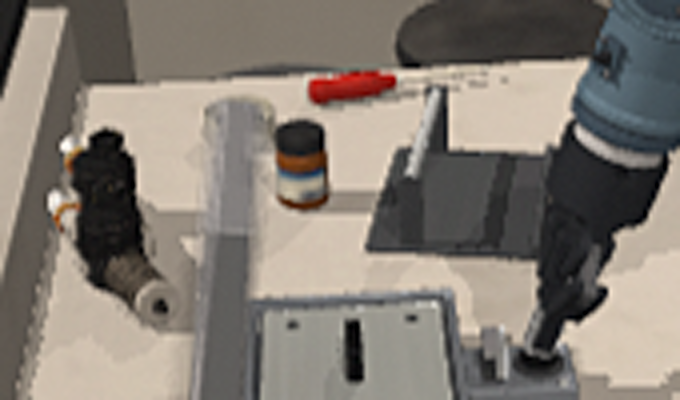

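```bash
python3 - <<'E'
from h import *
go(obs()[1]+[-.02,0,.09])
E
```

```text
tool shift units [-0.041  -0.0053 -0.4591] rot units [0. 0. 0.] mm [ -8.2  -1.1 -91.8]
```

```bash
python3 -m pendant '[[[-0.005,0,-0.1,0,0,0],[-0.02,-0.005,-0.2,0,0,0],[-0.02,0,-0.2,0,0,0]]]' 1
python3 - <<'E'
from h import *
st();plan(fix(-.135,0,.2),Rdir(-fz,fx))
E
```

```text
time_s: 6.3
eef_pos: [0.444, -0.0018, 0.1076]
eef_rot: [0.15, 0.011, 0.989, -0.004]
wrist_force: [-0.3, -0.2, -0.3]
opening: -0.002
6.3 [ 0.444  -0.0018  0.1076] R [[-0.955, 0.024, 0.296], [0.021, 1.0, -0.011], [-0.296, -0.005, -0.955]] F [-0.3 -0.2 -0.3] op -0.002 q [-0.35 -0.26  2.26  0.12  0.85 -1.96]
N 10 row [-0.013, 0.009, -0.045, 0.0074, 0.0076, 0.0497] total mm 93.3 deg 91.5
```

```bash
python3 -m pendant '[[[-0.013,0.009,-0.045,0.0074,0.0076,0.0497],[-0.013,0.009,-0.045,0.0074,0.0076,0.0497],[-0.013,0.009,-0.045,0.0074,0.0076,0.0497],[-0.013,0.009,-0.045,0.0074,0.0076,0.0497],[-0.013,0.009,-0.045,0.0074,0.0076,0.0497],[-0.013,0.009,-0.045,0.0074,0.0076,0.0497],[-0.013,0.009,-0.045,0.0074,0.0076,0.0497],[-0.013,0.009,-0.045,0.0074,0.0076,0.0497],[-0.013,0.009,-0.045,0.0074,0.0076,0.0497],[-0.013,0.009,-0.045,0.0074,0.0076,0.0497]]]' 0
python3 - <<'E'
from h import *
st();plan(fix(-.135,0,.2),Rdir(-fz,fx))
c=snap('top','c0.png');d=snap('side','d0.png');print(proj(c,obs()[1]),proj(d,obs()[1]))
crop(c,'c1.png',205,305,160,260,6)
crop(d,'d1.png',190,320,90,220,5)
E
```

```text
time_s: 7.55
eef_pos: [0.4567, -0.001, 0.2026]
eef_rot: [-0.004, 0.734, 0.68, 0.001]
wrist_force: [0.4, -0.7, 0.3]
opening: 1.003
7.55 [ 0.4567 -0.001   0.2026] R [[0.076, 0.997, -0.004], [0.997, -0.076, 0.006], [0.006, -0.004, -1.0]] F [ 0.4 -0.7  0.3] op 1.003 q [-0.27 -0.09  1.89  0.01  1.35 -0.19]
N 1 row [-0.003, -0.001, 0.013, -0.0014, -0.0019, -0.016] total mm 2.6 deg 2.9
[258.72337551 219.85326912] [285.14549258 146.96787836]
```

View pics/c1.png

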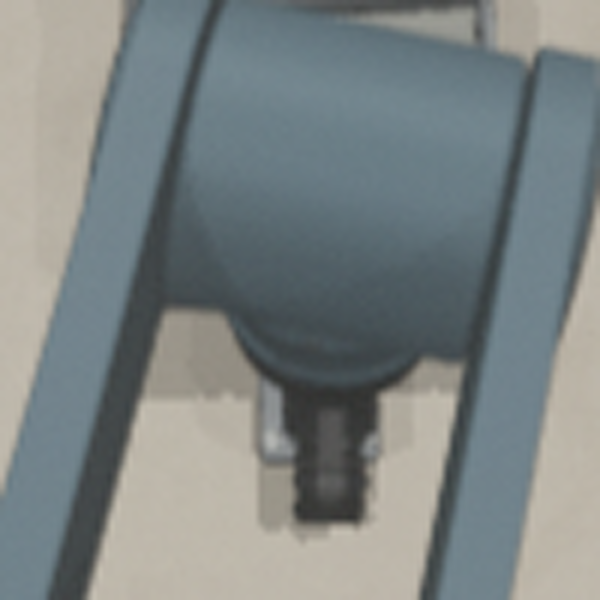

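View pics/d1.png

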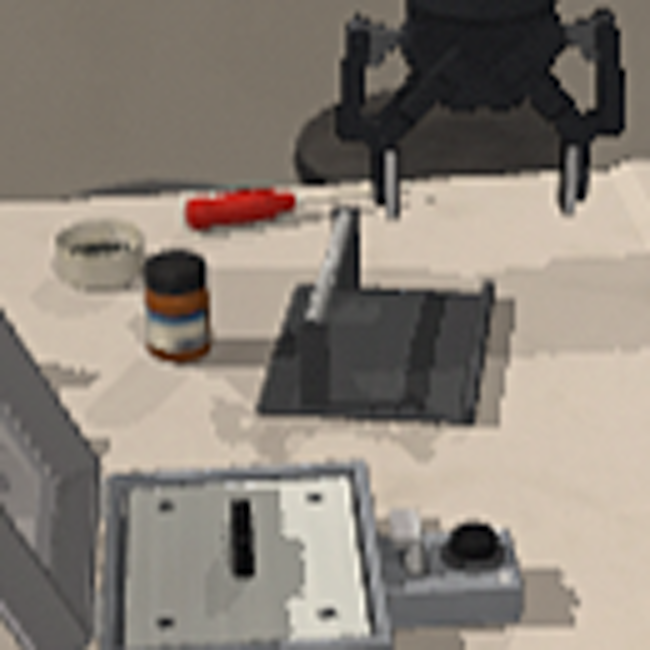

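```bash
python3 - <<'E'
from h import *
d=imaging.camera('side')
crop(d,'d2.png',205,275,175,235,10)
st();plan(fix(0,0,.12),Rdir(-fz,fx)); print(fix(0,0,.06),proj(d,fix(0,.022,.064)),proj(d,fix(0,-.022,.064)))
E
```

```text
7.7 [ 0.4571 -0.0015  0.2026] R [[0.069, 0.998, -0.002], [0.998, -0.069, 0.005], [0.005, -0.003, -1.0]] F [-0.  -0.8 -0.5] op 0.996 q [-0.27 -0.09  1.89  0.    1.35 -0.2 ]
N 4 row [0.004, 0.168, 0.103, -0.0002, -0.0004, -0.0035] total mm 157.8 deg 2.5
[ 0.59145437 -0.0050096   0.06      ] [238.12897583 196.90401789] [237.74603337 188.54214057]
```

View pics/d2.png

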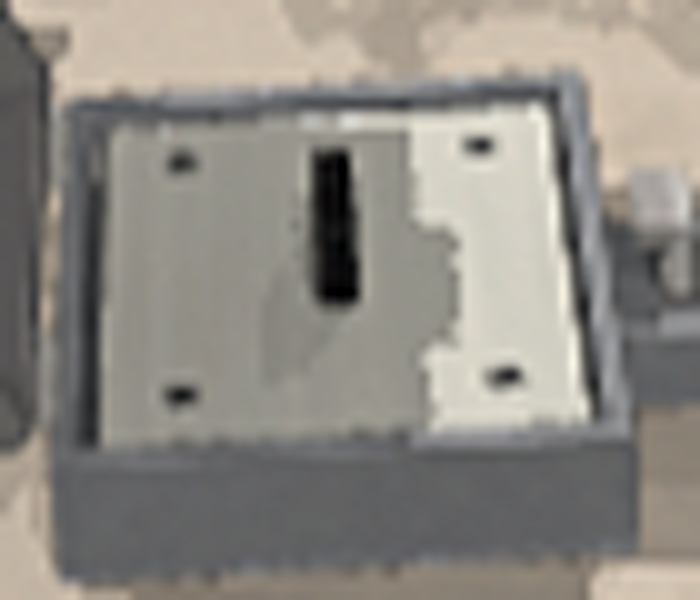

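```bash
python3 -m pendant '[[[0.004,0.168,0.09,0,0,-0.0035],[0.004,0.168,0.09,0,0,-0.0035],[0.004,0.168,0.09,0,0,-0.0035],[0.004,0.168,0.09,0,0,-0.0035],[0,0,0,0,0,0]]]' 0.55
python3 - <<'E'
from h import *
st();plan(fix(0,0,.10),Rdir(-fz,fx),2)
c=imaging.camera('top');d=imaging.camera('side');print(proj(c,obs()[1]),proj(d,obs()[1]))
crop(d,'d3.png',190,310,130,230,6)
E
```

```text
time_s: 8.32
eef_pos: [0.5924, -0.0027, 0.1243]
eef_rot: [-0.002, 0.709, 0.705, -0.0]
wrist_force: [-0.6, -1.4, -0.2]
opening: 0.451
8.32 [ 0.5924 -0.0027  0.1243] R [[0.005, 1.0, -0.004], [1.0, -0.005, 0.003], [0.003, -0.004, -1.0]] F [-0.6 -1.4 -0.2] op 0.451 q [-0.21  0.3   1.63  0.    1.22 -0.2 ]
N 2 row [-0.006, -0.002, 0.061, -0.0006, -0.0005, 0.0034] total mm 24.4 deg 1.3
[256.40445161 176.25457622] [236.88386585 174.40177624]
```

View pics/d3.png

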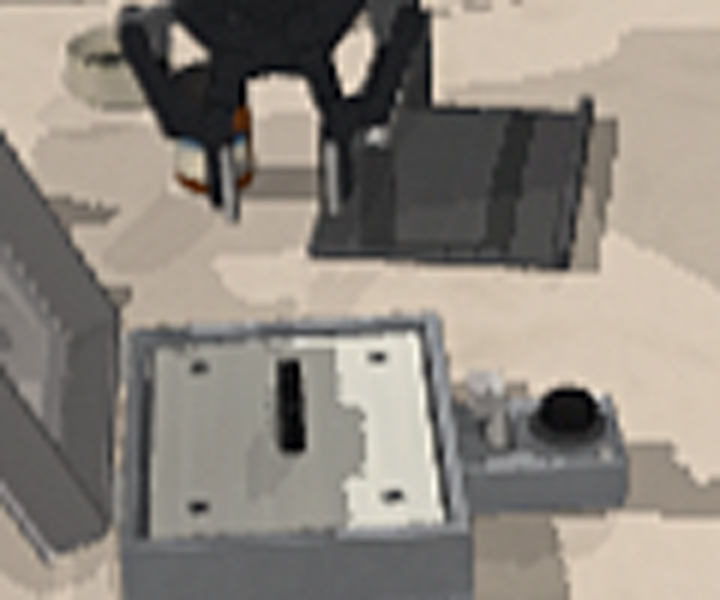

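```bash
python3 -m pendant '[[[-0.006,-0.006,0.17,0,0,0.0034],[-0.006,-0.002,0.17,0,0,0.0034],[0,0,0.15,0,0,0],[0,0,0,0,0,0]]]' 0.55
python3 - <<'E'
from h import *
st();plan(fix(0,0,.03),Rdir(-fz,fx),1)
d=imaging.camera('side')
crop(d,'d4.png',190,310,130,230,6)
E
```

```text
time_s: 8.93
eef_pos: [0.5891, -0.0046, 0.0314]
eef_rot: [0.001, 0.715, 0.699, 0.002]
wrist_force: [-0.9, 0.6, -0.2]
opening: 0.449
8.93 [ 0.5891 -0.0046  0.0314] R [[0.022, 1.0, 0.005], [1.0, -0.022, 0.001], [0.001, 0.005, -1.0]] F [-0.9  0.6 -0.2] op 0.449 q [-0.21  0.41  1.69  0.    1.04 -0.19]
N 1 row [-0.002, 0.012, 0.007, 0.0016, -0.0003, 0.0012] total mm 2.7 deg 0.4
```

View pics/d4.png

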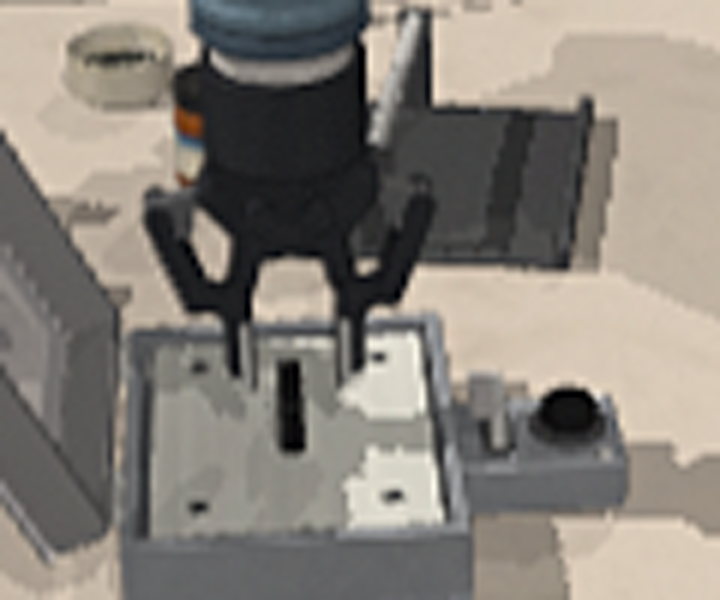

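```bash
python3 -m pendant '[[[0,0.018,0.05,0.0008,0,0.001],[0,0,0.035,0,0,0],[0,0,0,0,0,0]]]' 0.55
python3 - <<'E'
from h import *
st()
d=imaging.camera('side')
crop(d,'d5.png',190,310,130,230,6)
E
```

```text
time_s: 9.35
eef_pos: [0.5976, -0.0055, 0.0198]
eef_rot: [0.005, 0.716, 0.698, 0.004]
wrist_force: [-0.0, 0.0, -0.2]
opening: 0.451
9.35 [ 0.5976 -0.0055  0.0198] R [[0.025, 1.0, 0.013], [1.0, -0.025, -0.001], [-0.001, 0.013, -1.0]] F [-0.   0.  -0.2] op 0.451 q [-0.21  0.44  1.68  0.    1.01 -0.18]
```

View pics/d5.png

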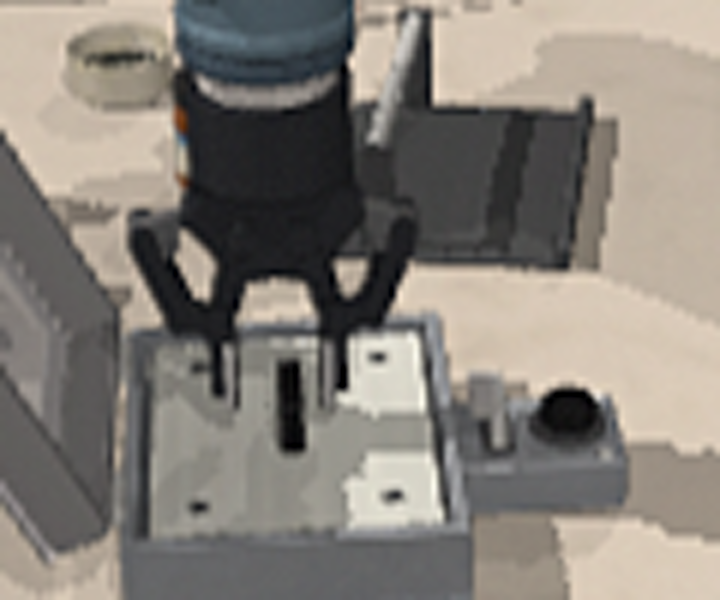

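```bash
python3 - <<'E'
from h import *
plan([.594,-.005,.012],Rdir(-fz,fx),1)
E
```

```text
N 1 row [0.002, -0.02, 0.04, 0.0042, 0.0003, 0.0004] total mm 9.0 deg 0.8
```

```bash
python3 -m pendant '[[[0.002,-0.016,0.03,0.004,0,0],[0,0,0,0,0,0]]]' 0.55
python3 -m pendant '[[[0,0,0.015,0,0,0],[0,0,0,0,0,0]]]' 0.55
python3 - <<'E'
from h import *
st()
d=imaging.camera('side')
crop(d,'d6.png',190,310,130,230,6)
E
```

```text
time_s: 9.65
eef_pos: [0.5948, -0.0051, 0.0141]
eef_rot: [0.001, 0.716, 0.698, -0.0]
wrist_force: [0.2, -0.3, -0.6]
opening: 0.445
time_s: 9.9
eef_pos: [0.5948, -0.0051, 0.0108]
eef_rot: [0.0, 0.716, 0.698, -0.0]
wrist_force: [-0.6, 0.2, 0.4]
opening: 0.449
9.9 [ 0.5948 -0.0051  0.0108] R [[0.025, 1.0, 0.0], [1.0, -0.025, -0.001], [-0.001, 0.0, -1.0]] F [-0.6  0.2  0.4] op 0.449 q [-0.21  0.45  1.68 -0.    1.01 -0.18]
```

View pics/d6.png

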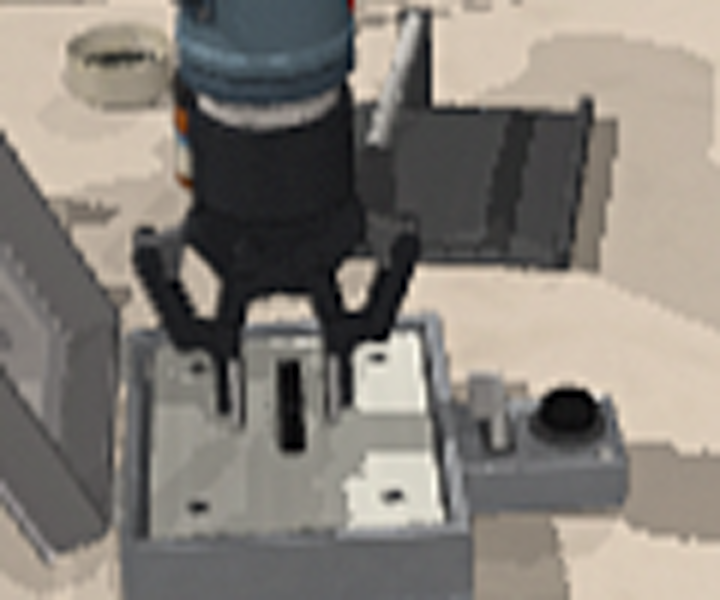

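```bash
python3 -m pendant '[[[0,0,-0.022,0,0,0],[0,0,0,0,0,0],[0,0,0,0,0,0],[0,0,0,0,0,0],[0,0,0,0,0,0],[0,0,0,0,0,0]]]' 1
python3 - <<'E'
from h import *
st()
E
```

```text
time_s: 10.7
eef_pos: [0.5952, -0.0052, 0.0163]
eef_rot: [0.001, 0.716, 0.698, -0.0]
wrist_force: [0.7, 0.1, 0.8]
opening: 0.12
10.7 [ 0.5952 -0.0052  0.0163] R [[0.024, 1.0, 0.001], [1.0, -0.024, -0.001], [-0.001, 0.001, -1.0]] F [0.7 0.1 0.8] op 0.12 q [-0.21  0.45  1.67 -0.    1.02 -0.18]
```

```bash
python3 -m pendant '[[[0,0,-0.05,0,0,0],[0,0,-0.15,0,0,0],[0,0,-0.25,0,0,0],[0,0,-0.25,0,0,0],[0,0,0,0,0,0]]]' 1
python3 - <<'E'
from h import *
st()
c=snap('top','e0.png');d=snap('side','e1.png')
crop(d,'e2.png',190,310,90,230,5)
E
```

```text
time_s: 11.32
eef_pos: [0.5934, -0.0047, 0.1599]
eef_rot: [-0.001, 0.716, 0.698, -0.001]
wrist_force: [0.4, -0.1, -2.8]
opening: 0.123
11.32 [ 0.5934 -0.0047  0.1599] R [[0.025, 1.0, -0.003], [1.0, -0.025, -0.0], [-0.0, -0.003, -1.0]] F [ 0.4 -0.1 -2.8] op 0.123 q [-0.21  0.26  1.6  -0.    1.29 -0.18]
```

View pics/e2.png

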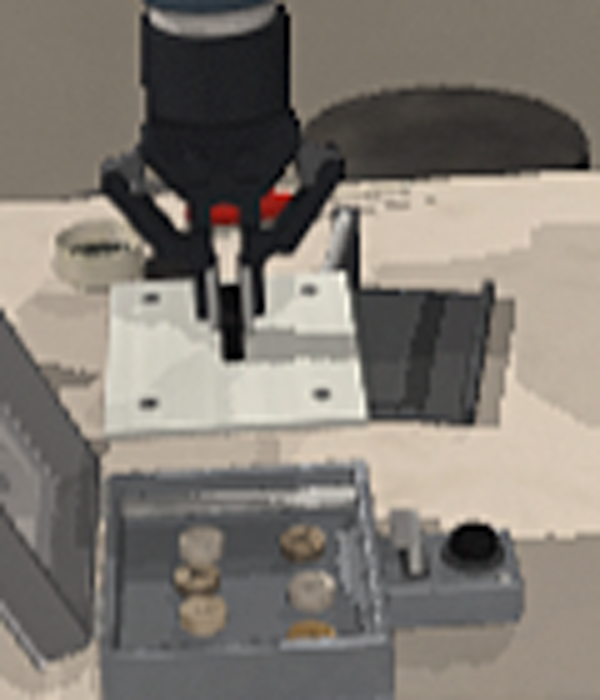

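View pics/e0.png

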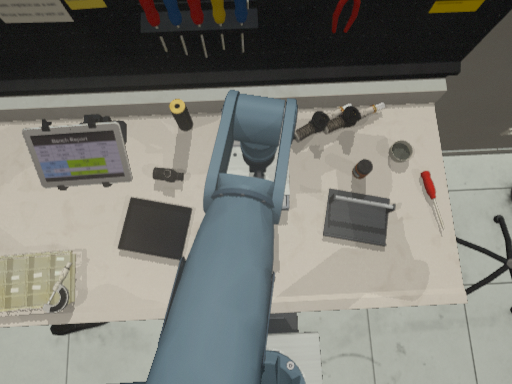

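```bash
cat >> h.py <<'E'
RY=-.22; RC=np.array([.480,-.307,0])
rx=np.array([np.cos(RY),np.sin(RY),0]);ry=np.array([-np.sin(RY),np.cos(RY),0])
def rest(x,y,z): return RC+rx*x+ry*y+fz*z
E
python3 - <<'E'
from h import *
d=imaging.camera('side');o,x,R=obs()
P=[back(d,190+u/5,90+v/5,x[2]+.0157+.004) for u,v in((112,282),(350,275),(368,420),(105,433))]
print(np.round(P,4).tolist(),np.mean(P,0)-x)
t=.6
n=-rx*np.sin(t)+fz*np.cos(t)
R1=Rdir(-n,rx)
off=R.inv().apply(np.mean(P,0)-fz*.004-x);print('off tool',off)
for h in (.12,.03,.0):
    M=rest(-.009+.004,0,.048+h); p=M-R1.apply([off[0],off[1],-.0157]); print(p); plan(p,R1)
E
```

```text
[[0.6562, -0.0914, 0.1729], [0.5187, -0.0825, 0.1729], [0.5253, 0.0825, 0.1729], [0.6597, 0.079, 0.1729]] [0.00092588 0.0007715  0.0197    ]
off tool [ 0.0008192   0.00068202 -0.01571007]
[ 0.48304364 -0.30852005  0.15465714]
N 7 row [-0.225, -0.051, -0.012, -0.0279, -0.0027, 0.0086] total mm 322.6 deg 36.9
[ 0.48304364 -0.30852005  0.06465714]
N 7 row [-0.224, -0.067, 0.051, -0.0279, -0.0027, 0.0086] total mm 334.5 deg 36.9
[ 0.48304364 -0.30852005  0.03465714]
N 7 row [-0.223, -0.073, 0.072, -0.0279, -0.0027, 0.0086] total mm 343.7 deg 36.9
```

```bash
python3 -m pendant '[[[-0.225,-0.051,-0.02,-0.0279,-0.0027,0.0086],[-0.225,-0.051,-0.02,-0.0279,-0.0027,0.0086],[-0.225,-0.051,-0.012,-0.0279,-0.0027,0.0086],[-0.225,-0.051,-0.012,-0.0279,-0.0027,0.0086],[-0.225,-0.051,-0.012,-0.0279,-0.0027,0.0086],[-0.225,-0.051,-0.012,-0.0279,-0.0027,0.0086],[-0.225,-0.051,-0.012,-0.0279,-0.0027,0.0086],[0,0,0,0,0,0]]]' 1
cat > pl.py <<'E'
from h import *
st();t=.6
n=-rx*np.sin(t)+fz*np.cos(t)
R1=Rdir(-n,rx)
for h in (.12,.03,.006,.0):
    M=rest(-.009+.004,0,.048+h); p=M-R1.apply([.0008,.0007,-.0157]); print(h,p.round(4)); plan(p,R1)
c=imaging.camera('top');d=imaging.camera('side')
crop(d,'f2.png',190,330,70,210,5);crop(c,'f1.png',300,420,150,270,5)
E
python3 pl.py
```

```text
time_s: 12.48
eef_pos: [0.4692, -0.3102, 0.1375]
eef_rot: [0.225, 0.75, 0.594, 0.185]
wrist_force: [0.8, 0.4, -2.8]
opening: 0.119
12.47 [ 0.4692 -0.3102  0.1375] R [[0.225, 0.808, 0.545], [0.974, -0.193, -0.117], [0.01, 0.557, -0.83]] F [ 0.8  0.4 -2.8] op 0.119 q [-1.08 -0.1   2.17  0.65  0.77 -1.25]
0.12 [ 0.483  -0.3085  0.1546]
N 1 row [0.025, 0.102, -0.034, -0.0029, -0.0014, -0.0037] total mm 22.0 deg 0.9
0.03 [ 0.483  -0.3085  0.0646]
N 2 row [0.01, -0.075, 0.169, -0.0014, -0.0007, -0.0019] total mm 74.2 deg 0.9
0.006 [ 0.483  -0.3085  0.0406]
N 2 row [0.01, -0.108, 0.219, -0.0014, -0.0007, -0.0019] total mm 97.9 deg 0.9
0.0 [ 0.483  -0.3085  0.0346]
N 3 row [0.007, -0.078, 0.154, -0.001, -0.0005, -0.0012] total mm 103.8 deg 0.9
```

View pics/f2.png

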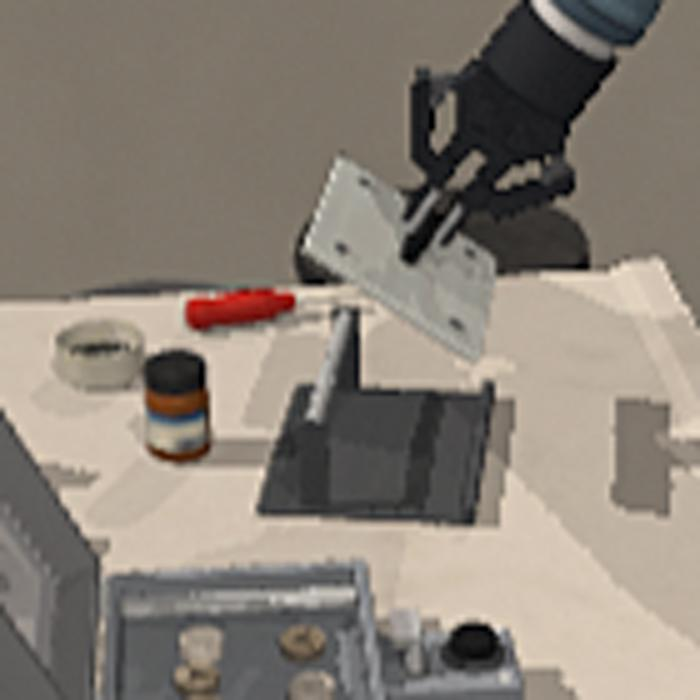

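View pics/f1.png

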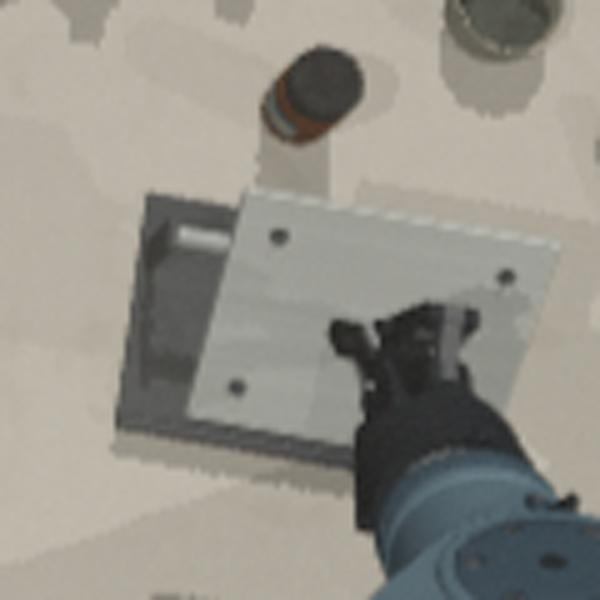

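```bash
python3 -m pendant '[[[0.012,-0.035,0.1,-0.0014,-0.0007,-0.0019],[0.008,-0.06,0.12,-0.0014,-0.0007,-0.0019],[0,-0.05,0.1,0,0,0],[0,0,0,0,0,0]]]' 1
python3 pl.py
```

```text
time_s: 13.08
eef_pos: [0.4878, -0.298, 0.066]
eef_rot: [0.226, 0.741, 0.604, 0.186]
wrist_force: [-1.1, -0.2, -2.4]
opening: 0.124
13.07 [ 0.4878 -0.298   0.066 ] R [[0.2, 0.811, 0.55], [0.98, -0.168, -0.11], [0.003, 0.561, -0.828]] F [-1.1 -0.2 -2.4] op 0.124 q [-1.03  0.08  2.19  0.81  0.61 -1.44]
0.12 [ 0.483  -0.3085  0.1546]
N 2 row [-0.028, 0.119, -0.187, -0.0008, -0.002, 0.0021] total mm 89.4 deg 1.1
0.03 [ 0.483  -0.3085  0.0646]
N 1 row [-0.056, -0.014, -0.002, -0.0016, -0.004, 0.0043] total mm 11.6 deg 1.1
0.006 [ 0.483  -0.3085  0.0406]
N 1 row [-0.056, -0.081, 0.098, -0.0016, -0.004, 0.0043] total mm 27.8 deg 1.1
0.0 [ 0.483  -0.3085  0.0346]
N 1 row [-0.057, -0.098, 0.123, -0.0016, -0.004, 0.0043] total mm 33.4 deg 1.1
```

View pics/f2.png

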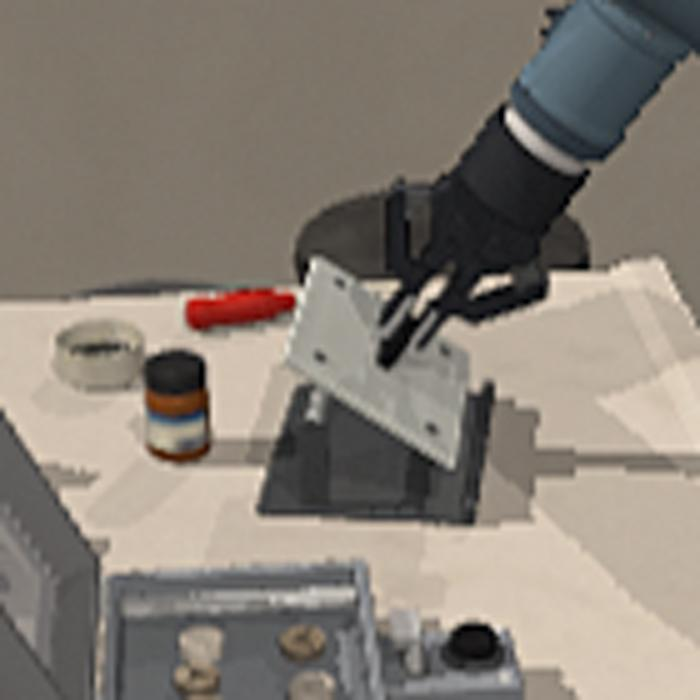

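View pics/f1.png

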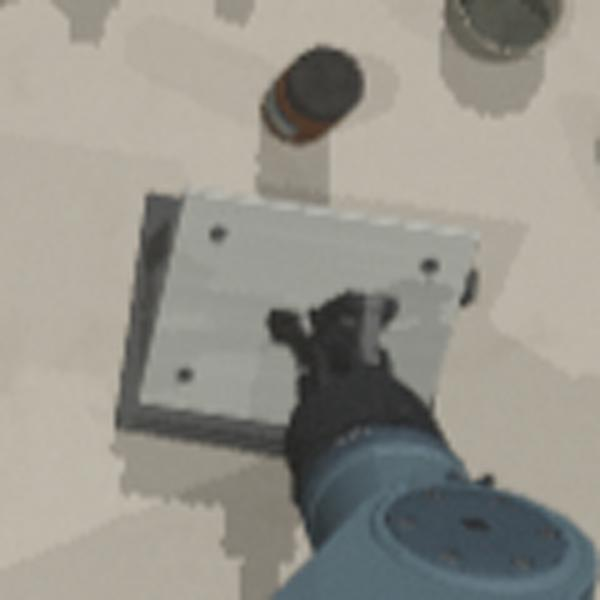

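```bash
python3 - <<'E'
from h import *
c=imaging.camera('top');o,x,R=obs();print(x.round(4))
M=x+R.apply([.0008,.0007,-.0157])
for a,b in((-.068,.083),(.068,.083),(.068,-.083),(-.068,-.083)):
    X=M+R.apply([b,a,-.004]);u=proj(c,X);print(X.round(4),((u-[300,150])*5).round(0))
print('rest coords of M',(M-RC)@rx,(M-RC)@ry,M[2])
E
```

```text
[ 0.4884 -0.3008  0.0689]
[ 0.44   -0.2053  0.0471] [139. 400.]
[ 0.55   -0.2279  0.1238] [188. 186.]
[ 0.5165 -0.3905  0.1241] [484. 231.]
[ 0.4065 -0.3679  0.0474] [421. 443.]
rest coords of M -0.0014355193607009519 0.008527660022287803 0.08229959163355162
```

```bash
python3 -m pendant '[[[-0.03,-0.045,0.05,-0.0016,-0.003,0.004],[-0.015,-0.036,0.042,0,0,0],[0,0,0,0,0,0]]]' 1
cat > pc.py <<'E'
from h import *
o,x,R=obs();M=x+R.apply([.0008,.0007,-.0157]);st()
print('rest coords of M',(M-RC)@rx,(M-RC)@ry,M[2],'tilt',np.arccos(-R.as_matrix()[2,2]))
E
python3 pc.py;python3 pl.py
```

```text
time_s: 13.6
eef_pos: [0.4861, -0.3111, 0.0488]
eef_rot: [0.236, 0.743, 0.598, 0.185]
wrist_force: [0.3, 0.9, -3.7]
opening: 0.124
13.6 [ 0.4861 -0.3111  0.0488] R [[0.216, 0.801, 0.558], [0.976, -0.173, -0.13], [-0.008, 0.573, -0.82]] F [ 0.3  0.9 -3.7] op 0.124 q [-1.04  0.13  2.19  0.89  0.56 -1.54]
rest coords of M -0.0015492917971196359 -0.0018317262249959157 0.06210802456354983 tilt 0.609828725519403
13.6 [ 0.4861 -0.3111  0.0488] R [[0.216, 0.801, 0.558], [0.976, -0.173, -0.13], [-0.008, 0.573, -0.82]] F [ 0.3  0.9 -3.7] op 0.124 q [-1.04  0.13  2.19  0.89  0.56 -1.54]
0.12 [ 0.483  -0.3085  0.1546]
N 3 row [0.002, 0.096, -0.148, 0.001, 0.0005, 0.0007] total mm 105.9 deg 0.7
0.03 [ 0.483  -0.3085  0.0646]
N 1 row [0.009, 0.031, -0.075, 0.0031, 0.0015, 0.002] total mm 16.3 deg 0.7
0.006 [ 0.483  -0.3085  0.0406]
N 1 row [0.01, -0.038, 0.023, 0.0031, 0.0015, 0.002] total mm 9.1 deg 0.7
0.0 [ 0.483  -0.3085  0.0346]
N 1 row [0.01, -0.055, 0.048, 0.0031, 0.0015, 0.002] total mm 14.8 deg 0.7
```

View pics/f2.png

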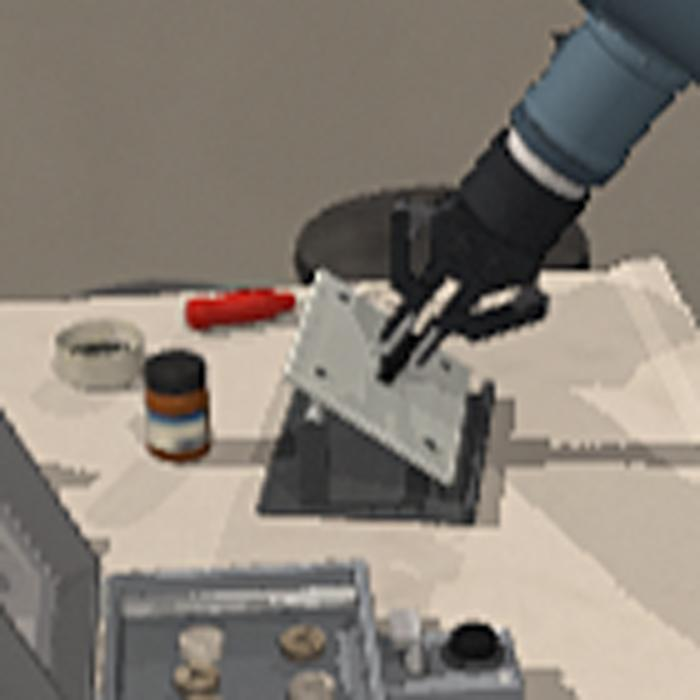

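```bash
python3 -m pendant '[[[0.01,-0.035,0.022,0.003,0.0015,0.002],[0,0,0,0,0,0]]]' 1; python3 pc.py
python3 -m pendant '[[[0,-0.015,0.02,0,0,0],[0,0,0,0,0,0]]]' 1; python3 pc.py
```

```text
time_s: 13.95
eef_pos: [0.4842, -0.3095, 0.0431]
eef_rot: [0.232, 0.745, 0.597, 0.185]
wrist_force: [-2.7, 1.3, -1.4]
opening: 0.122
13.95 [ 0.4842 -0.3095  0.0431] R [[0.218, 0.804, 0.553], [0.976, -0.178, -0.126], [-0.003, 0.567, -0.824]] F [-2.7  1.3 -1.4] op 0.122 q [-1.04  0.14  2.19  0.89  0.56 -1.54]
rest coords of M -0.003699367325850051 -0.0006787553045497502 0.05640064145735554 tilt 0.6024866453303757
time_s: 14.2
eef_pos: [0.4849, -0.3101, 0.0398]
eef_rot: [0.234, 0.744, 0.598, 0.185]
wrist_force: [-10.6, 5.6, 9.3]
opening: 0.124
14.2 [ 0.4849 -0.3101  0.0398] R [[0.217, 0.803, 0.555], [0.976, -0.176, -0.127], [-0.005, 0.569, -0.822]] F [-10.6   5.6   9.3] op 0.124 q [-1.04  0.15  2.19  0.91  0.55 -1.56]
rest coords of M -0.002873187115355664 -0.0011012043798650343 0.05308760108378132 tilt 0.6054512265335213
```

```bash
python3 -m pendant '[[[0,-0.018,-0.006,0,0,0],[0,-0.015,0,0,0,0],[0,0,0,0,0,0]]]' 1; python3 pc.py; python3 pl.py|tail -0
```

```text
time_s: 14.58
eef_pos: [0.4798, -0.3103, 0.0384]
eef_rot: [0.236, 0.744, 0.598, 0.185]
wrist_force: [-1.8, 1.4, 0.0]
opening: 0.131
14.57 [ 0.4798 -0.3103  0.0384] R [[0.217, 0.802, 0.557], [0.976, -0.174, -0.13], [-0.007, 0.571, -0.821]] F [-1.8  1.4  0. ] op 0.131 q [-1.06  0.14  2.2   0.93  0.55 -1.59]
rest coords of M -0.007895350170817932 -0.0024139169225870084 0.05170967018795321 tilt 0.6083290577524966Exception ignored on flushing sys.stdout:
BrokenPipeError: [Errno 32] Broken pipe
```

View pics/f2.png

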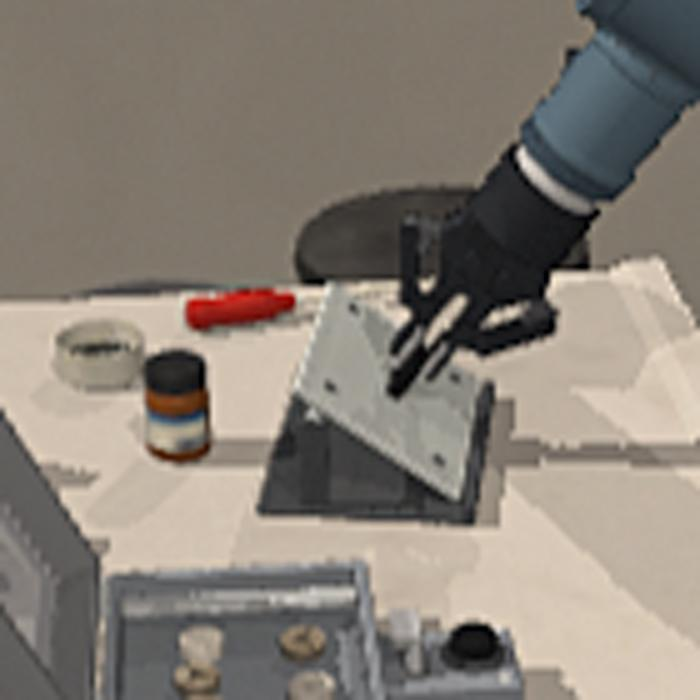

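View pics/f1.png

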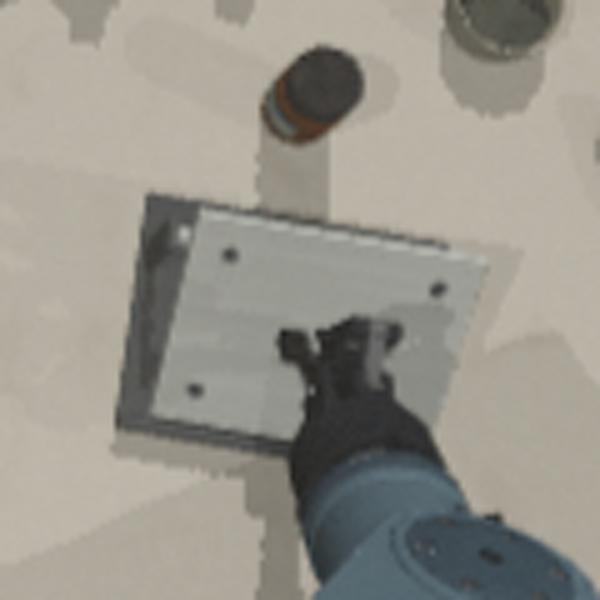

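```bash
python3 -m pendant '[[[0.015,-0.006,0.008,0,0,0],[0,-0.003,0.008,0,0,0],[0,0,0,0,0,0]]]' 1; python3 pc.py
```

```text
time_s: 15.05
eef_pos: [0.4806, -0.31, 0.0372]
eef_rot: [0.238, 0.743, 0.597, 0.184]
wrist_force: [-7.2, 3.1, 6.2]
opening: 0.123
15.05 [ 0.4806 -0.31    0.0372] R [[0.219, 0.8, 0.558], [0.976, -0.173, -0.135], [-0.012, 0.574, -0.819]] F [-7.2  3.1  6.2] op 0.123 q [-1.05  0.15  2.2   0.94  0.54 -1.6 ]
rest coords of M -0.007153758530948109 -0.0018547633439033706 0.05048662288713934 tilt 0.6114682362849725
```

```bash
python3 -m pendant '[[[0,-0.004,-0.006,0,0,0],[0,0,0,0,0,0],[0,0,0,0,0,0],[0,0,0,0,0,0]]]' 0.6; python3 pc.py
python3 -m pendant '[[[0,0,-0.1,0,0,0],[0,0,-0.2,0,0,0],[0,0,-0.3,0,0,0],[0,0,-0.3,0,0,0]]]' 0.6
python3 pl.py|head -1
```

```text
time_s: 15.55
eef_pos: [0.4794, -0.3087, 0.0371]
eef_rot: [0.238, 0.744, 0.597, 0.184]
wrist_force: [0.6, 0.1, 0.5]
opening: 0.399
15.55 [ 0.4794 -0.3087  0.0371] R [[0.219, 0.801, 0.558], [0.976, -0.173, -0.133], [-0.01, 0.573, -0.819]] F [0.6 0.1 0.5] op 0.399 q [-1.05  0.14  2.21  0.94  0.55 -1.6 ]
rest coords of M -0.008657376214610376 -0.000853639021842866 0.050370156802972785 tilt 0.6108397861410507
time_s: 16.05
eef_pos: [0.3766, -0.2813, 0.1837]
eef_rot: [0.232, 0.744, 0.598, 0.185]
wrist_force: [-0.3, -2.2, 1.2]
opening: 0.402
16.05 [ 0.3766 -0.2813  0.1837] R [[0.216, 0.804, 0.553], [0.976, -0.177, -0.124], [-0.002, 0.567, -0.824]] F [-0.3 -2.2  1.2] op 0.402 q [-1.32 -0.45  2.32  0.62  1.05 -1.36]
```

View pics/f2.png

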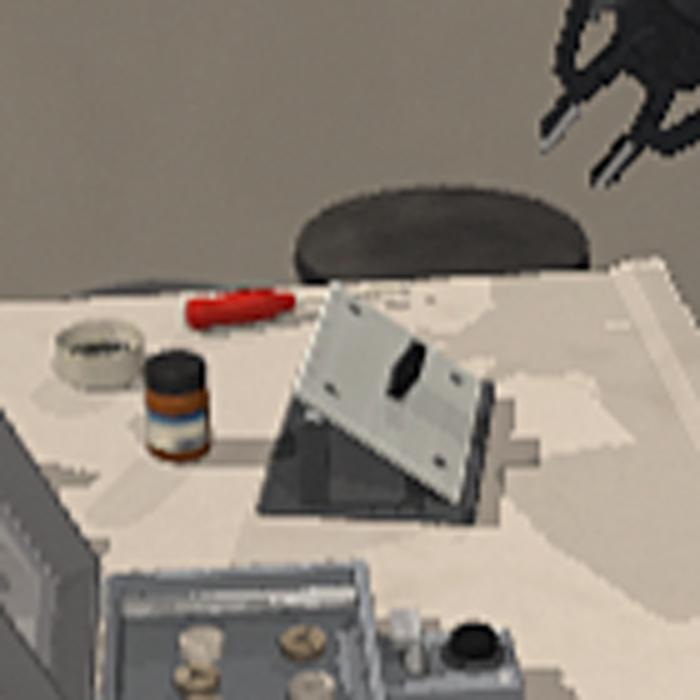

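View pics/f1.png

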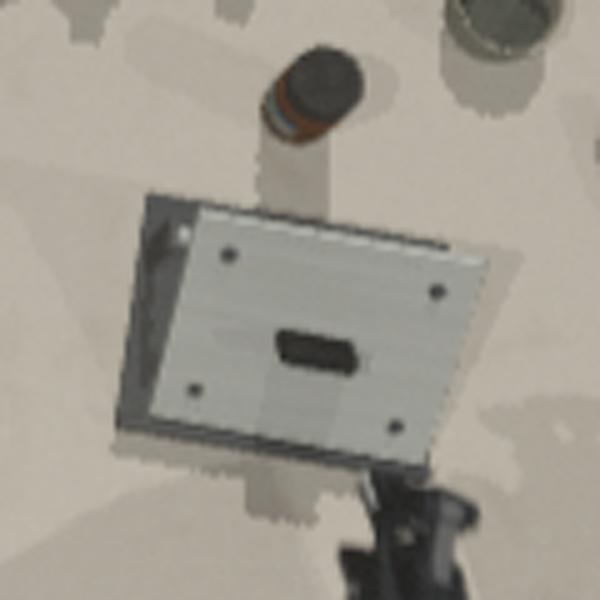

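```bash
cat > pk.py <<'E'
from h import *
c=imaging.camera('top')
n=-rx*np.sin(.6)+fz*np.cos(.6); e=rx*np.cos(.6)+fz*np.sin(.6)
for a,b in((-.068,.083),(.068,.083),(.068,-.083),(-.068,-.083)):
    print(((proj(c,rest(-.009,0,.048)+e*a+ry*b+n*.004)-[300,150])*5).round(0))
E
python3 pk.py; python3 - <<'E'
from h import *
c=snap('top','g0.png')
crop(c,'g1.png',215,305,140,230,6)
E
```

```text
[139. 418.]
[190. 212.]
[477. 261.]
[413. 465.]
```

View pics/g1.png

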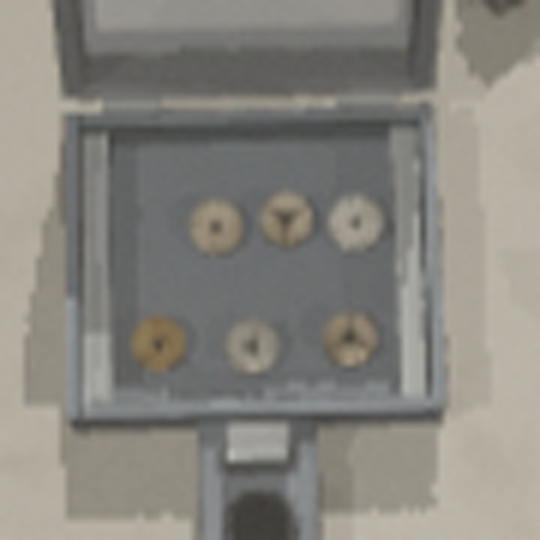

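View pics/g0.png

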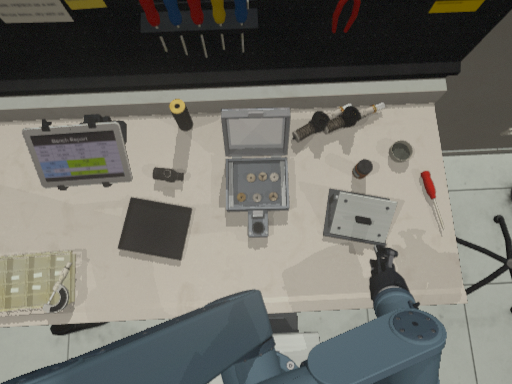

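```bash
cat >> h.py <<'E'
C0=fix(0,0,0)
def tofix(X): X=np.array(X)-C0;return np.array([X@fx,X@fy,X[2]])
E
python3 - <<'E'
from h import *
c=imaging.camera('top')
for n,(u,v) in dict(A1=(216,227),A2=(286,217),A3=(355,220),B1=(158,343),B2=(252,345),B3=(350,338)).items():
    X=back(c,215+u/6,140+v/6,.016);print(n,X.round(4),tofix(X).round(4))
print([tofix(back(c,215+u/6,140+v/6,.042)).round(4).tolist() for u,v in((68,118),(430,105),(440,415),(72,420))])
E
```

```text
A1 [0.6164 0.0126 0.016 ] [0.0244 0.0182 0.016 ]
A2 [ 0.62   -0.0239  0.016 ] [ 0.029  -0.0182  0.016 ]
A3 [ 0.6167 -0.0596  0.016 ] [ 0.0266 -0.0539  0.016 ]
B1 [0.5565 0.045  0.016 ] [-0.0362  0.0491  0.016 ]
B2 [ 0.5532 -0.003   0.016 ] [-0.0383  0.001   0.016 ]
B3 [ 0.5544 -0.0534  0.016 ] [-0.0358 -0.0493  0.016 ]
[[0.0769, 0.0927, 0.042], [0.0799, -0.0929, 0.042], [-0.0811, -0.0914, 0.042], [-0.0796, 0.0914, 0.042]]
```

```bash
python3 - <<'E'
from h import *
o,x,R=obs()
go(x+[0.0,0,.05]);plan([.6164,.0126,.17],Rdir(-fz,fx))
E
```

```text
tool shift units [-0.0009  0.1422 -0.2056] rot units [0. 0. 0.] mm [ -0.2  28.4 -41.1]
N 8 row [0.203, 0.116, 0.047, 0.024, 0.0025, -0.0074] total mm 379.9 deg 36.3
```

```bash
python3 -m pendant '[[[0,0.07,-0.1,0,0,0],[0.203,0.116,0.03,0.024,0.0025,-0.0074],[0.203,0.116,0.03,0.024,0.0025,-0.0074],[0.203,0.116,0.04,0.024,0.0025,-0.0074],[0.203,0.116,0.047,0.024,0.0025,-0.0074],[0.203,0.116,0.047,0.024,0.0025,-0.0074],[0.203,0.116,0.047,0.024,0.0025,-0.0074],[0.203,0.116,0.047,0.024,0.0025,-0.0074]]]' 0.5
python3 - <<'E'
from h import *
st();plan([.6164,.0126,.12],Rdir(-fz,fx))
E
```

```text
time_s: 17.3
eef_pos: [0.5892, -0.0161, 0.187]
eef_rot: [0.006, 0.725, 0.689, 0.016]
wrist_force: [-0.1, -0.1, 1.5]
opening: 0.499
17.3 [ 0.5892 -0.0161  0.187 ] R [[0.051, 0.998, 0.032], [0.999, -0.052, 0.013], [0.015, 0.031, -0.999]] F [-0.1 -0.1  1.5] op 0.499 q [-0.24  0.2   1.61  0.02  1.3  -0.19]
N 2 row [0.073, 0.061, 0.17, 0.005, -0.0023, -0.0041] total mm 77.8 deg 2.5
```

```bash
python3 -m pendant '[[[0.073,0.061,0.17,0.005,-0.0023,-0.0041],[0.073,0.061,0.17,0.005,-0.0023,-0.0041],[0,0,0,0,0,0]]]' 0.5
python3 - <<'E'
from h import *
st();plan([.6164,.0126,.05],Rdir(-fz,fx))
c=imaging.camera('top');d=imaging.camera('side')
crop(d,'i2.png',190,310,120,230,6)
E
```

```text
time_s: 17.68
eef_pos: [0.6148, 0.0218, 0.1034]
eef_rot: [-0.009, 0.712, 0.702, -0.006]
wrist_force: [-1.2, 0.0, -0.0]
opening: 0.502
17.68 [0.6148 0.0218 0.1034] R [[0.014, 1.0, -0.022], [1.0, -0.014, 0.004], [0.004, -0.022, -1.0]] F [-1.2  0.  -0. ] op 0.502 q [-0.16  0.38  1.56  0.    1.22 -0.14]
N 2 row [-0.023, 0.007, 0.133, -0.0035, -0.0006, 0.002] total mm 54.2 deg 1.5
```

View pics/i2.png

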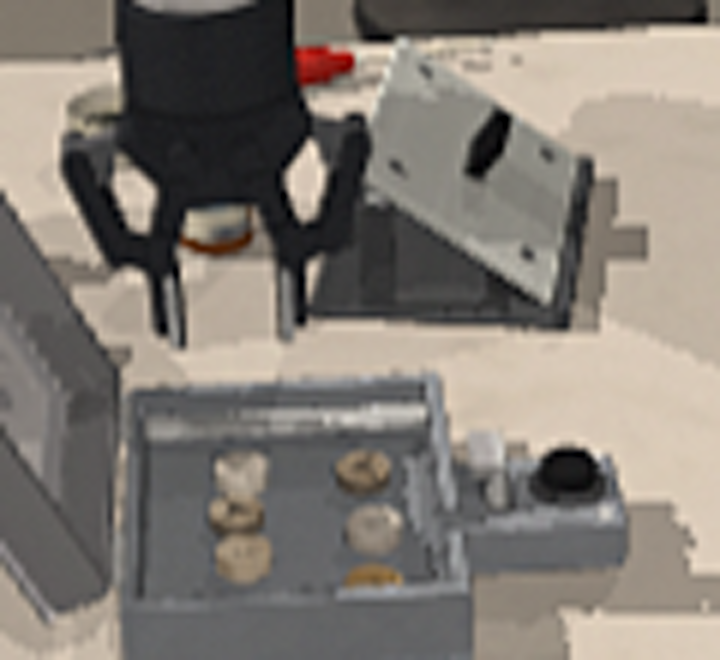

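```bash
python3 -m pendant '[[[-0.023,0.007,0.11,-0.0035,0,0.002],[-0.023,0.007,0.11,-0.0035,0,0.002],[0,0,0,0,0,0]]]' 0.5
python3 - <<'E'
from h import *
st();plan([.6164,.0126,-.005],Rdir(-fz,fx),1)
E
```

```text
time_s: 18.15
eef_pos: [0.6204, 0.0087, 0.0662]
eef_rot: [0.004, 0.718, 0.696, 0.005]
wrist_force: [-0.4, -0.1, 0.3]
opening: 0.5
18.15 [0.6204 0.0087 0.0662] R [[0.03, 0.999, 0.012], [1.0, -0.03, 0.001], [0.002, 0.012, -1.0]] F [-0.4 -0.1  0.3] op 0.5 q [-0.18  0.42  1.6   0.    1.12 -0.15]
N 1 row [0.018, -0.025, 0.356, 0.0039, -0.0006, -0.0012] total mm 71.4 deg 0.7
```

```bash
python3 -m pendant '[[[0.01,-0.013,0.12,0.0035,0,-0.001],[0.005,-0.007,0.12,0,0,0],[0,0,0.06,0,0,0],[0,0,0,0,0,0]]]' 0.5
python3 - <<'E'
from h import *
st();plan([.6164,.0126,-.015],Rdir(-fz,fx),1)
d=imaging.camera('side')
crop(d,'i3.png',190,310,120,230,6)
E
```

```text
time_s: 18.65
eef_pos: [0.619, 0.011, 0.0068]
eef_rot: [0.002, 0.717, 0.697, 0.002]
wrist_force: [-0.8, 1.0, 0.4]
opening: 0.498
18.65 [0.619  0.011  0.0068] R [[0.027, 1.0, 0.006], [1.0, -0.027, 0.001], [0.001, 0.005, -1.0]] F [-0.8  1.   0.4] op 0.498 q [-0.17  0.5   1.62  0.    1.02 -0.15]
N 1 row [0.007, -0.014, 0.109, 0.0017, -0.0004, -0.0004] total mm 22.0 deg 0.3
```

View pics/i3.png

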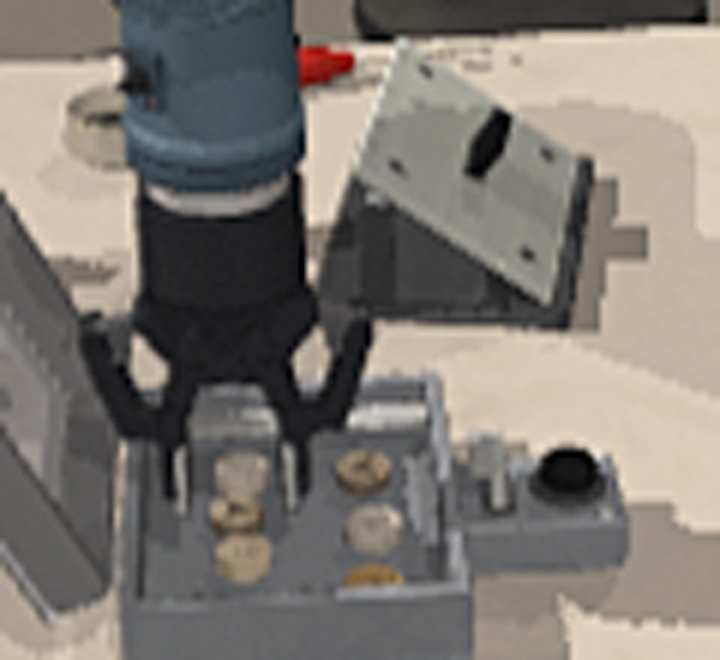

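```bash
python3 -m pendant '[[[0.005,-0.012,0.06,0.001,0,0],[0,0,0.03,0,0,0],[0,0,0,0,0,0]]]' 0.5
python3 -m pendant '[[[0,0,0.02,0,0,0],[0,0,0,0,0,0]]]' 0.5
python3 - <<'E'
from h import *
st();plan([.6164,.0126,-.02],Rdir(-fz,fx),1)
d=imaging.camera('side')
crop(d,'i4.png',190,310,120,230,6)
E
```

```text
time_s: 19.08
eef_pos: [0.6184, 0.012, -0.0102]
eef_rot: [0.002, 0.717, 0.697, 0.002]
wrist_force: [-0.0, -0.0, 0.3]
opening: 0.499
time_s: 19.32
eef_pos: [0.6188, 0.0119, -0.0141]
eef_rot: [0.002, 0.717, 0.697, 0.002]
wrist_force: [-0.3, -0.4, 0.5]
opening: 0.499
19.32 [ 0.6188  0.0119 -0.0141] R [[0.027, 1.0, 0.006], [1.0, -0.027, 0.0], [0.001, 0.006, -1.0]] F [-0.3 -0.4  0.5] op 0.499 q [-0.17  0.53  1.62  0.    0.98 -0.15]
N 1 row [0.003, -0.012, 0.03, 0.002, -0.0002, -0.0004] total mm 6.4 deg 0.4
```

View pics/i4.png

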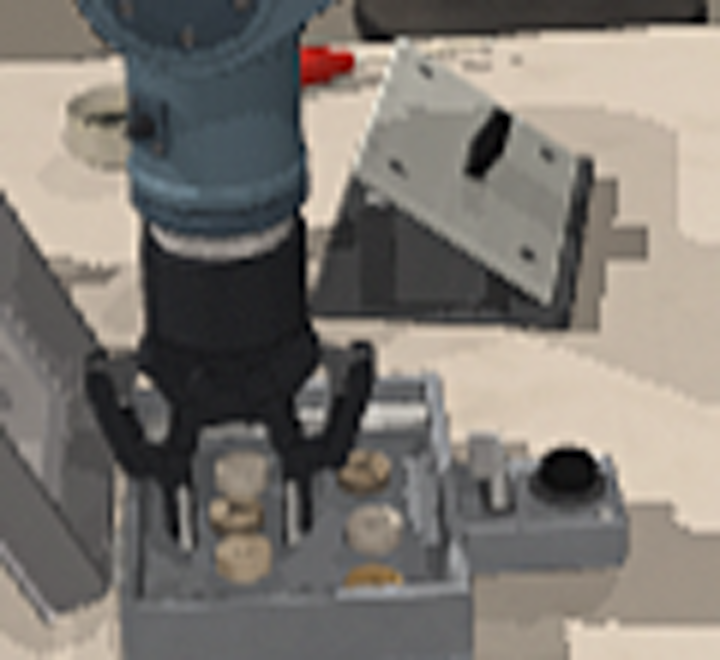

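```bash
python3 -m pendant '[[[0,0,0.015,0,0,0],[0,0,0,0,0,0]]]' 0.5
python3 -m pendant '[[[0,0,0.012,0,0,0],[0,0,0,0,0,0]]]' 0.5
python3 -m pendant '[[[0,0,0.012,0,0,0],[0,0,0,0,0,0]]]' 0.5
```

```text
time_s: 19.62
eef_pos: [0.6193, 0.0118, -0.0167]
eef_rot: [0.003, 0.717, 0.697, 0.003]
wrist_force: [0.5, -0.2, -0.7]
opening: 0.501
time_s: 19.88
eef_pos: [0.6194, 0.0118, -0.0192]
eef_rot: [0.003, 0.717, 0.697, 0.003]
wrist_force: [0.8, 0.0, -0.5]
opening: 0.501
time_s: 20.12
eef_pos: [0.6194, 0.0118, -0.0217]
eef_rot: [0.003, 0.717, 0.697, 0.003]
wrist_force: [0.1, 0.2, 0.2]
opening: 0.5
```

```bash
python3 -m pendant '[[[0,0,-0.006,0,0,0],[0,0,0,0,0,0],[0,0,0,0,0,0],[0,0,0,0,0,0],[0,0,0,0,0,0]]]' 1
python3 -m pendant '[[[0,0,-0.1,0,0,0],[0,0,-0.25,0,0,0],[0,0,-0.25,0,0,0],[0,0,0,0,0,0]]]' 1
python3 - <<'E'
from h import *
st()
d=imaging.camera('side')
crop(d,'i5.png',190,310,100,230,6)
E
```

```text
time_s: 20.75
eef_pos: [0.6196, 0.0118, -0.0202]
eef_rot: [0.003, 0.717, 0.697, 0.003]
wrist_force: [0.1, 0.3, 0.5]
opening: 0.265
time_s: 21.25
eef_pos: [0.6191, 0.0117, 0.1069]
eef_rot: [0.003, 0.717, 0.697, 0.003]
wrist_force: [-0.1, -0.4, -0.1]
opening: 0.266
21.25 [0.6191 0.0117 0.1069] R [[0.027, 1.0, 0.01], [1.0, -0.027, -0.0], [0.0, 0.01, -1.0]] F [-0.1 -0.4 -0.1] op 0.266 q [-0.17  0.36  1.58  0.    1.19 -0.15]
```

View pics/i5.png

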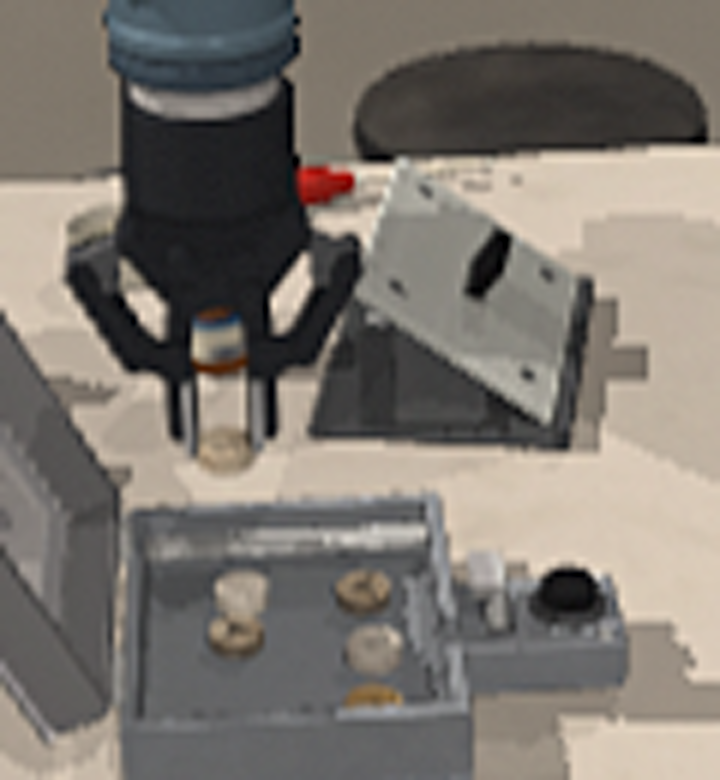

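```bash
cat >> h.py <<'E'
TC=np.array([.4737,.3066,0]);TY=-.222
tx=np.array([np.cos(TY),np.sin(TY),0]);ty=np.array([-np.sin(TY),np.cos(TY),0])
def slot(i,z):
    a,b=[(.035,-.052),(.035,0),(.035,.052),(-.035,-.052),(-.035,0),(-.035,.052)][i]
    return TC+tx*a+ty*b+fz*z
D=dict(A1=(.6175,.0126),A2=(.62,-.0239),A3=(.6167,-.0596),B1=(.5565,.045),B2=(.5532,-.003),B3=(.5544,-.0534))
RF=Rdir(-fz,fx)
E
python3 - <<'E'
from h import *
st();print(slot(0,.07));plan(slot(0,.07),RF)
E
```

```text
21.3 [0.6174 0.0119 0.1044] R [[0.027, 1.0, 0.006], [1.0, -0.027, 0.0], [0.001, 0.006, -1.0]] F [ 0.3 -0.3 -1. ] op 0.264 q [-0.17  0.37  1.58  0.    1.19 -0.15]
[0.49639166 0.2481698  0.07      ]
N 6 row [0.194, -0.106, 0.028, 0.0003, -0.0, -0.0001] total mm 267.6 deg 0.3
```

```bash
python3 -m pendant '[[[0.194,-0.106,0.01,0,0,0],[0.194,-0.106,0.01,0,0,0],[0.194,-0.106,0.02,0,0,0],[0.194,-0.106,0.03,0,0,0],[0.18,-0.1,0.04,0,0,0],[0.1,-0.05,0.03,0,0,0],[0,0,0,0,0,0]]]' 1
python3 - <<'E'
from h import *
st();plan(slot(0,-.017),RF,3)
E
```

```text
time_s: 22.18
eef_pos: [0.4986, 0.2307, 0.0688]
eef_rot: [-0.002, 0.717, 0.697, -0.003]
wrist_force: [0.6, -1.1, 0.1]
opening: 0.265
22.18 [0.4986 0.2307 0.0688] R [[0.029, 1.0, -0.007], [1.0, -0.029, -0.001], [-0.002, -0.007, -1.0]] F [ 0.6 -1.1  0.1] op 0.265 q [0.22 0.29 1.77 0.   1.09 0.25]
N 3 row [0.029, -0.004, 0.143, -0.0008, 0.0002, -0.0004] total mm 87.5 deg 0.5
```

```bash
python3 -m pendant '[[[0.045,-0.006,0.13,-0.001,0,0],[0.035,-0.004,0.15,-0.001,0,0],[0.005,0,0.13,0,0,0],[0,0,0,0,0,0]]]' 1
python3 - <<'E'
from h import *
st();plan(slot(0,-.017),RF,1)
E
```

```text
time_s: 22.68
eef_pos: [0.4973, 0.2449, -0.0161]
eef_rot: [0.0, 0.718, 0.696, -0.002]
wrist_force: [-0.3, 0.3, -0.0]
opening: 0.269
22.68 [ 0.4973  0.2449 -0.0161] R [[0.031, 1.0, -0.002], [1.0, -0.031, -0.003], [-0.003, -0.002, -1.0]] F [-0.3  0.3 -0. ] op 0.269 q [ 0.25  0.43  1.78 -0.    0.93  0.28]
N 1 row [0.016, -0.005, 0.004, -0.0007, 0.0011, -0.0015] total mm 3.5 deg 0.4
```

Release, then straight up, and look.

```bash
python3 -m pendant '[[[0,0,0,0,0,0],[0,0,0,0,0,0],[0,0,-0.1,0,0,0],[0,0,-0.25,0,0,0],[0,0,-0.25,0,0,0]]]' 0.5
python3 - <<'E'
from h import *
st();plan([*D['A2'],.08],RF)
c=imaging.camera('top');d=imaging.camera('side')
crop(c,'j1.png',100,300,130,270,4)
crop(d,'j2.png',200,350,160,330,4)
E
```

```text
time_s: 23.3
eef_pos: [0.4976, 0.2433, 0.1076]
eef_rot: [0.0, 0.719, 0.695, -0.003]
wrist_force: [0.9, -0.5, 0.2]
opening: 0.503
23.3 [0.4976 0.2433 0.1076] R [[0.033, 0.999, -0.004], [0.999, -0.033, -0.004], [-0.004, -0.004, -1.0]] F [ 0.9 -0.5  0.2] op 0.503 q [ 0.24  0.24  1.74 -0.    1.17  0.28]
N 6 row [-0.219, 0.109, 0.023, -0.0002, 0.0002, -0.0004] total mm 295.2 deg 0.5
```

View pics/j1.png

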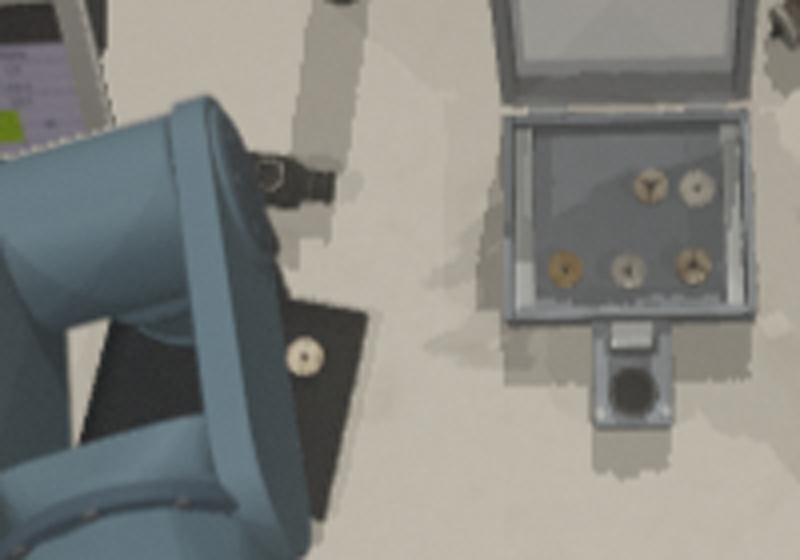

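View pics/j2.png

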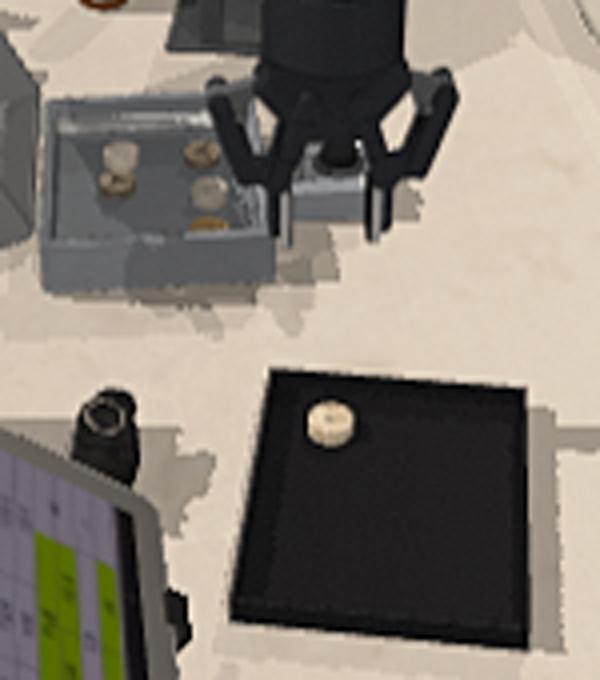

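```bash
python3 -m pendant '[[[-0.219,0.109,0.01,0,0,0],[-0.219,0.109,0.01,0,0,0],[-0.219,0.109,0.01,0,0,0],[-0.219,0.109,0.01,0,0,0],[-0.219,0.109,0.01,0,0,0],[-0.15,0.07,0.02,0,0,0],[0,0,0,0,0,0]]]' 0.5
python3 - <<'E'
from h import *
st();plan([*D['A2'],.03],RF,1)
E
```

```text
time_s: 24.28
eef_pos: [0.6249, -0.0161, 0.1075]
eef_rot: [0.008, 0.718, 0.696, 0.008]
wrist_force: [-1.3, 0.4, 0.4]
opening: 0.502
24.27 [ 0.6249 -0.0161  0.1075] R [[0.03, 0.999, 0.022], [1.0, -0.03, -0.001], [-0.001, 0.022, -1.0]] F [-1.3  0.4  0.4] op 0.502 q [-0.22  0.37  1.57  0.    1.18 -0.19]
N 1 row [-0.039, -0.032, 0.387, 0.0071, 0.0002, -0.0013] total mm 78.0 deg 1.3
```

```bash
python3 -m pendant '[[[-0.02,-0.015,0.15,0.004,0,0],[-0.015,-0.01,0.2,0.002,0,0],[0,0,0.12,0,0,0],[0,0,0,0,0,0]]]' 0.5
python3 - <<'E'
from h import *
st();plan([*D['A2'],-.0215],RF,1)
E
```

```text
time_s: 24.78
eef_pos: [0.6215, -0.0211, 0.0138]
eef_rot: [0.003, 0.717, 0.697, 0.002]
wrist_force: [-0.4, 0.4, 0.2]
opening: 0.5
24.77 [ 0.6215 -0.0211  0.0138] R [[0.029, 1.0, 0.007], [1.0, -0.029, -0.001], [-0.0, 0.007, -1.0]] F [-0.4  0.4  0.2] op 0.5 q [-0.23  0.5   1.61  0.    1.03 -0.2 ]
N 1 row [-0.014, -0.008, 0.177, 0.0022, 0.0001, -0.0011] total mm 35.5 deg 0.4
```

```bash
python3 -m pendant '[[[-0.012,-0.008,0.08,0.002,0,0],[0,0,0.06,0,0,0],[0,0,0.01,0,0,0],[0,0,0,0,0,0]]]' 0.5
python3 - <<'E'
from h import *
plan([*D['A2'],-.0215],RF,1)
E
```

```text
time_s: 25.28
eef_pos: [0.622, -0.0229, -0.0147]
eef_rot: [0.002, 0.717, 0.697, 0.001]
wrist_force: [-1.1, 0.0, 0.1]
opening: 0.499
N 1 row [-0.005, -0.01, 0.034, 0.0016, 0.0004, -0.0006] total mm 7.1 deg 0.3
```

```bash
python3 -m pendant '[[[0,-0.005,0.022,0,0,0],[0,0,0.012,0,0,0],[0,0,0,0,0,0],[0,0,0,0,0,0]]]' 0.5
python3 -m pendant '[[[0,0,0,0,0,0],[0,0,0,0,0,0],[0,0,0,0,0,0],[0,0,0,0,0,0]]]' 1
python3 -m pendant '[[[0,0,-0.1,0,0,0],[0,0,-0.25,0,0,0],[0,0,-0.25,0,0,0],[0,0,0,0,0,0]]]' 1
python3 - <<'E'
from h import *
st();plan(slot(1,.07),RF)
d=imaging.camera('side')
crop(d,'k1.png',190,310,100,230,5)
E
```

```text
time_s: 25.78
eef_pos: [0.6218, -0.0232, -0.0209]
eef_rot: [0.003, 0.717, 0.697, 0.002]
wrist_force: [0.7, 0.6, 0.6]
opening: 0.499
time_s: 26.28
eef_pos: [0.6222, -0.0232, -0.0203]
eef_rot: [0.003, 0.717, 0.697, 0.002]
wrist_force: [-0.8, -0.3, 0.4]
opening: 0.263
time_s: 26.78
eef_pos: [0.6216, -0.0231, 0.1064]
eef_rot: [0.004, 0.717, 0.697, 0.002]
wrist_force: [-0.2, -0.1, -0.9]
opening: 0.259
26.77 [ 0.6216 -0.0231  0.1064] R [[0.028, 1.0, 0.009], [1.0, -0.028, -0.002], [-0.002, 0.009, -1.0]] F [-0.2 -0.1 -0.9] op 0.259 q [-0.23  0.37  1.57 -0.    1.19 -0.2 ]
N 7 row [0.228, -0.088, 0.025, 0.0004, 0.0001, -0.0001] total mm 343.4 deg 0.5
```

View pics/k1.png

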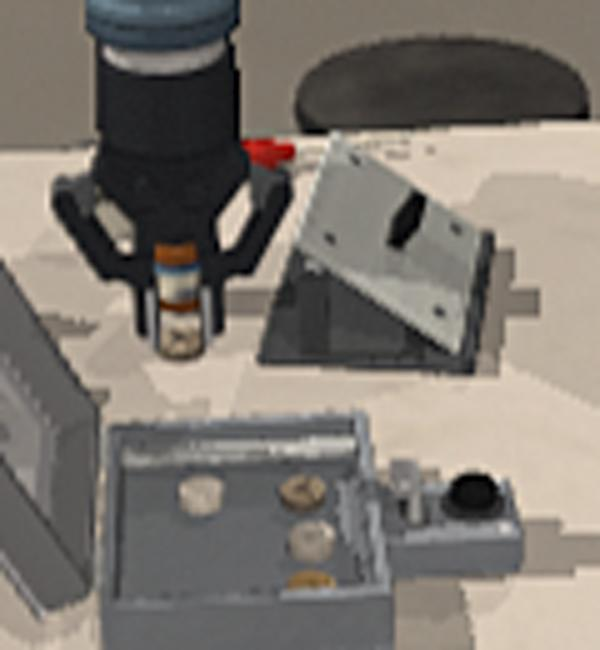

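```bash
python3 -m pendant '[[[0.228,-0.088,0.01,0,0,0],[0.228,-0.088,0.01,0,0,0],[0.228,-0.088,0.01,0,0,0],[0.228,-0.088,0.02,0,0,0],[0.228,-0.088,0.03,0,0,0],[0.228,-0.088,0.03,0,0,0],[0.16,-0.06,0.03,0,0,0],[0,0,0,0,0,0]]]' 1
python3 - <<'E'
from h import *
st();plan(slot(1,-.017),RF,1)
E
```

```text
time_s: 27.82
eef_pos: [0.5003, 0.2929, 0.066]
eef_rot: [-0.002, 0.718, 0.696, -0.005]
wrist_force: [0.8, -0.4, -0.7]
opening: 0.263
27.82 [0.5003 0.2929 0.066 ] R [[0.031, 0.999, -0.01], [1.0, -0.031, -0.004], [-0.004, -0.01, -1.0]] F [ 0.8 -0.4 -0.7] op 0.263 q [ 0.33  0.35  1.69 -0.    1.11  0.36]
N 1 row [0.033, 0.041, 0.415, -0.0032, 0.0014, -0.0017] total mm 83.6 deg 0.7
```

```bash
python3 -m pendant '[[[0.02,0.025,0.13,-0.002,0,0],[0.008,0.01,0.15,-0.001,0,0],[0,0,0.12,0,0,0],[0,0,0,0,0,0]]]' 1
python3 -m pendant '[[[0,0,0,0,0,0],[0,0,0,0,0,0]]]' 0.5
python3 -m pendant '[[[0,0,-0.1,0,0,0],[0,0,-0.25,0,0,0],[0,0,-0.25,0,0,0]]]' 0.5
python3 - <<'E'
from h import *
st();plan([*D['A3'],.09],RF)
c=imaging.camera('top');d=imaging.camera('side')
crop(c,'j1.png',100,300,130,270,4)
crop(d,'j2.png',200,350,160,330,4)
E
```

```text
time_s: 28.32
eef_pos: [0.5061, 0.2947, -0.0181]
eef_rot: [0.001, 0.718, 0.696, -0.004]
wrist_force: [0.1, 0.5, 0.7]
opening: 0.254
time_s: 28.58
eef_pos: [0.5074, 0.294, -0.0166]
eef_rot: [0.001, 0.719, 0.695, -0.003]
wrist_force: [-0.6, -0.1, -0.2]
opening: 0.499
time_s: 28.95
eef_pos: [0.5063, 0.2941, 0.1073]
eef_rot: [0.001, 0.719, 0.695, -0.005]
wrist_force: [1.3, -0.2, -0.6]
opening: 0.498
28.95 [0.5063 0.2941 0.1073] R [[0.033, 0.999, -0.006], [0.999, -0.033, -0.008], [-0.008, -0.006, -1.0]] F [ 1.3 -0.2 -0.6] op 0.498 q [ 0.33  0.31  1.65 -0.01  1.19  0.36]
N 8 row [-0.219, 0.076, 0.012, -0.0002, 0.0003, -0.0003] total mm 370.9 deg 0.7
```

View pics/j2.png

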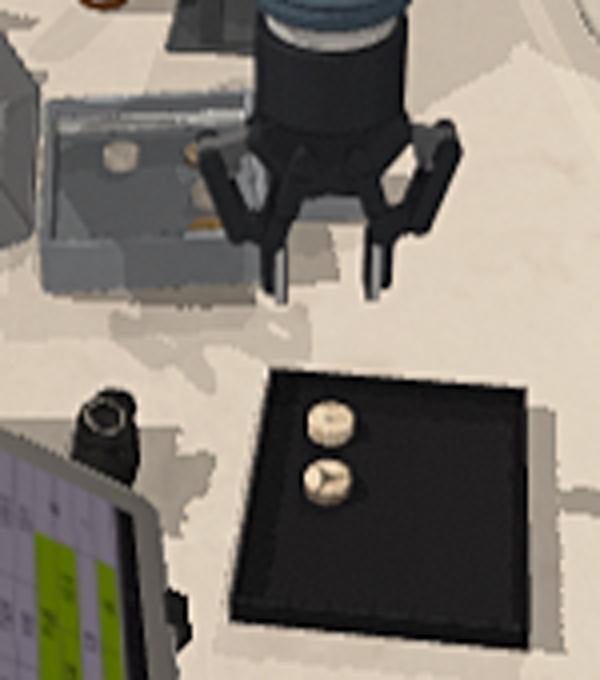

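A2 placed. Now A3.

```bash
python3 -m pendant '[[[-0.219,0.076,0,0,0,0],[-0.219,0.076,0,0,0,0],[-0.219,0.076,0,0,0,0],[-0.219,0.076,0,0,0,0],[-0.219,0.076,0,0,0,0],[-0.219,0.076,0,0,0,0],[-0.219,0.076,0.01,0,0,0],[-0.16,0.05,0.02,0,0,0],[0,0,0,0,0,0]]]' 0.5
python3 - <<'E'
from h import *
st();plan([*D['A3'],.01],RF,1)
E
```

```text
time_s: 30.18
eef_pos: [0.6261, -0.0554, 0.1275]
eef_rot: [0.012, 0.717, 0.697, 0.009]
wrist_force: [-0.7, 0.8, 0.0]
opening: 0.499
30.18 [ 0.6261 -0.0554  0.1275] R [[0.028, 0.999, 0.03], [1.0, -0.028, -0.004], [-0.003, 0.031, -1.0]] F [-0.7  0.8  0. ] op 0.499 q [-0.28  0.34  1.56  0.    1.21 -0.25]
N 1 row [-0.02, -0.064, 0.586, 0.0097, 0.001, -0.0008] total mm 118.0 deg 1.8
```

```bash
python3 -m pendant '[[[-0.012,-0.03,0.15,0.006,0,0],[-0.006,-0.02,0.2,0.003,0,0],[0,0,0.15,0,0,0],[0,0,0,0,0,0]]]' 0.5
python3 - <<'E'
from h import *
st();plan([*D['A3'],-.0215],RF,1)
E
```

```text
time_s: 30.68
eef_pos: [0.6153, -0.0554, 0.0239]
eef_rot: [0.001, 0.716, 0.698, -0.001]
wrist_force: [0.0, -0.8, -0.2]
opening: 0.501
30.68 [ 0.6153 -0.0554  0.0239] R [[0.025, 1.0, -0.0], [1.0, -0.025, -0.002], [-0.002, -0.0, -1.0]] F [ 0.  -0.8 -0.2] op 0.501 q [-0.28  0.48  1.61 -0.    1.05 -0.25]
N 1 row [-0.02, 0.008, 0.227, -0.0, 0.0008, 0.0003] total mm 45.6 deg 0.1
```

```bash
python3 -m pendant '[[[-0.015,0.006,0.1,0,0,0],[0,0,0.08,0,0,0],[0,0,0.015,0,0,0],[0,0,0,0,0,0]]]' 0.5
python3 - <<'E'
from h import *
plan([*D['A3'],-.0215],RF,1)
d=imaging.camera('side')
crop(d,'k2.png',190,310,130,230,6)
E
```

```text
time_s: 31.18
eef_pos: [0.6177, -0.0578, -0.0157]
eef_rot: [0.002, 0.715, 0.699, -0.0]
wrist_force: [0.3, 0.4, 1.1]
opening: 0.498
N 1 row [-0.009, -0.005, 0.029, 0.0008, 0.001, 0.0008] total mm 6.2 deg 0.3
```

View pics/k2.png

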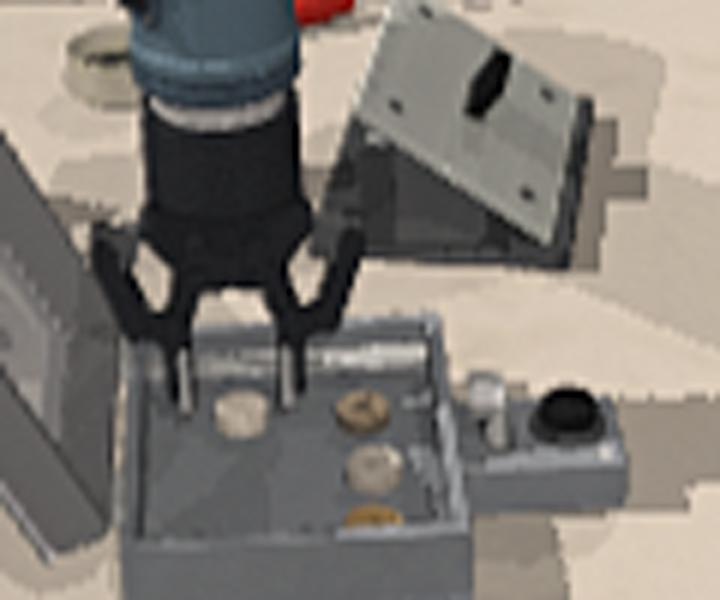

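```bash
python3 -m pendant '[[[0,-0.003,0.02,0,0,0],[0,0,0.011,0,0,0],[0,0,0,0,0,0]]]' 0.5
python3 -m pendant '[[[0,0,0,0,0,0],[0,0,0,0,0,0],[0,0,0,0,0,0],[0,0,0,0,0,0]]]' 1
python3 -m pendant '[[[0,0,-0.1,0,0,0],[0,0,-0.25,0,0,0],[0,0,-0.25,0,0,0],[0,0,0,0,0,0]]]' 1
python3 - <<'E'
from h import *
st();plan(slot(2,.07),RF,8)
d=imaging.camera('side')
crop(d,'k1.png',190,310,100,230,5)
E
```

```text
time_s: 31.6
eef_pos: [0.6183, -0.0582, -0.0206]
eef_rot: [0.003, 0.715, 0.699, 0.0]
wrist_force: [-0.3, 0.2, 0.1]
opening: 0.501
time_s: 32.1
eef_pos: [0.6187, -0.0583, -0.02]
eef_rot: [0.004, 0.715, 0.699, 0.001]
wrist_force: [0.3, 0.6, 1.6]
opening: 0.27
time_s: 32.6
eef_pos: [0.6183, -0.0579, 0.1068]
eef_rot: [0.004, 0.715, 0.699, 0.001]
wrist_force: [1.3, -0.1, -0.6]
opening: 0.271
32.6 [ 0.6183 -0.0579  0.1068] R [[0.024, 1.0, 0.007], [1.0, -0.024, -0.004], [-0.004, 0.007, -1.0]] F [ 1.3 -0.1 -0.6] op 0.271 q [-0.28  0.37  1.57 -0.    1.19 -0.26]
N 8 row [0.253, -0.068, 0.022, 0.0003, 0.0002, 0.0001] total mm 421.0 deg 0.5
```

View pics/k1.png

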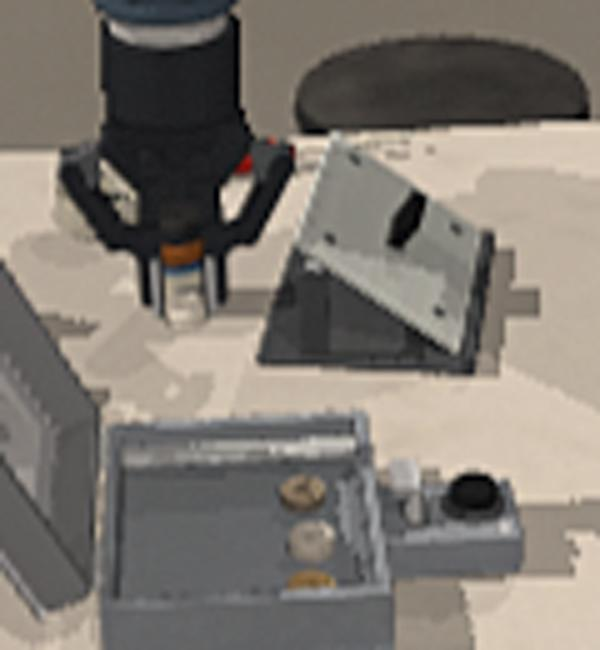

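```bash
python3 -m pendant '[[[0.253,-0.068,0,0,0,0],[0.253,-0.068,0,0,0,0],[0.253,-0.068,0.01,0,0,0],[0.253,-0.068,0.01,0,0,0],[0.253,-0.068,0.02,0,0,0],[0.253,-0.068,0.03,0,0,0],[0.253,-0.068,0.03,0,0,0],[0.19,-0.05,0.03,0,0,0],[0,0,0,0,0,0]]]' 1
python3 - <<'E'
from h import *
st();plan(slot(2,-.017),RF,1)
E
```

```text
time_s: 33.78
eef_pos: [0.5097, 0.3463, 0.0665]
eef_rot: [-0.002, 0.717, 0.697, -0.007]
wrist_force: [0.4, 0.5, -0.8]
opening: 0.268
33.77 [0.5097 0.3463 0.0665] R [[0.027, 1.0, -0.014], [1.0, -0.027, -0.007], [-0.007, -0.014, -1.0]] F [ 0.4  0.5 -0.8] op 0.268 q [ 0.41  0.43  1.58 -0.    1.15  0.43]
N 1 row [0.021, 0.053, 0.417, -0.0043, 0.0024, -0.0003] total mm 84.1 deg 0.9
```

```bash
python3 -m pendant '[[[0.01,0.03,0.13,-0.002,0,0],[0.005,0.012,0.15,-0.001,0,0],[0,0,0.12,0,0,0],[0,0,0,0,0,0]]]' 1
python3 -m pendant '[[[0,0,0,0,0,0],[0,0,0,0,0,0]]]' 0.5
python3 -m pendant '[[[0,0,-0.1,0,0,0],[0,0,-0.25,0,0,0],[0,0,-0.25,0,0,0]]]' 0.5
python3 - <<'E'
from h import *
st();plan([*D['B1'],.09],RF)
c=imaging.camera('top');d=imaging.camera('side')
crop(d,'j2.png',200,350,160,330,4);crop(c,'j1.png',215,305,140,230,6)
E
```

```text
time_s: 34.28
eef_pos: [0.5157, 0.3448, -0.0184]
eef_rot: [0.001, 0.717, 0.697, -0.007]
wrist_force: [-0.1, -0.3, 0.3]
opening: 0.271
time_s: 34.52
eef_pos: [0.5169, 0.3442, -0.0169]
eef_rot: [0.001, 0.717, 0.697, -0.006]
wrist_force: [0.7, 0.0, 0.0]
opening: 0.501
time_s: 34.9
eef_pos: [0.5164, 0.3446, 0.107]
eef_rot: [0.0, 0.717, 0.697, -0.008]
wrist_force: [-0.0, -0.5, 0.3]
opening: 0.499
34.9 [0.5164 0.3446 0.107 ] R [[0.029, 1.0, -0.011], [1.0, -0.029, -0.012], [-0.012, -0.011, -1.0]] F [-0.  -0.5  0.3] op 0.499 q [ 0.4   0.38  1.55 -0.01  1.22  0.43]
N 7 row [-0.213, 0.035, 0.013, -0.0005, 0.0006, -0.0001] total mm 302.8 deg 1.0
```

View pics/j2.png

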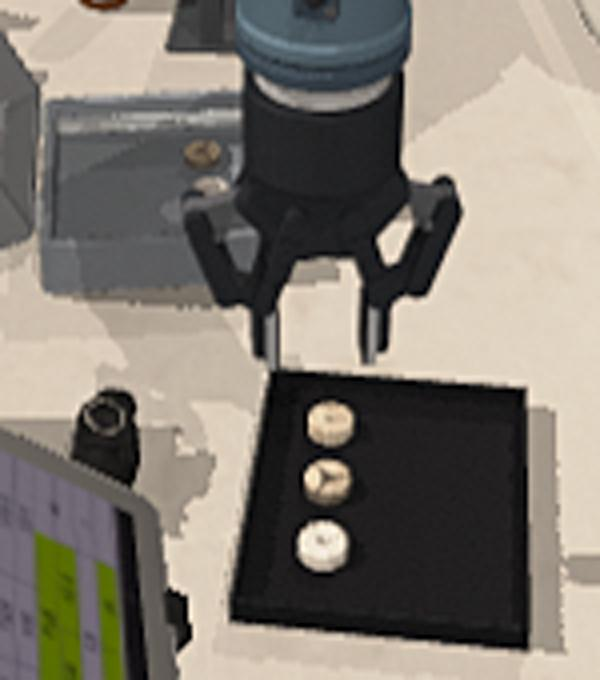

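View pics/j1.png

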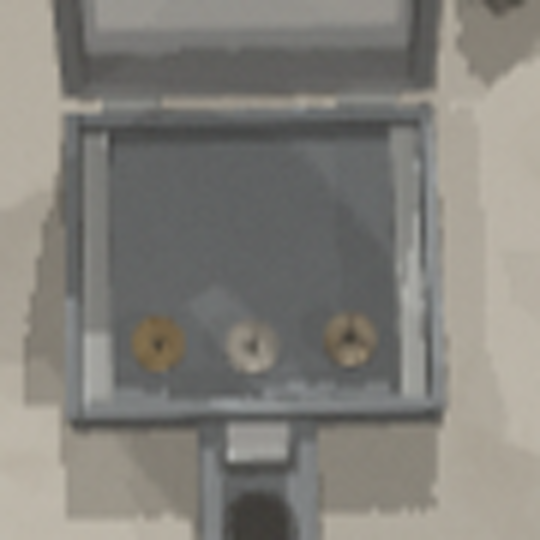

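```bash
python3 -m pendant '[[[-0.213,0.035,0,0,0,0],[-0.213,0.035,0,0,0,0],[-0.213,0.035,0,0,0,0],[-0.213,0.035,0,0,0,0],[-0.213,0.035,0,0,0,0],[-0.213,0.035,0.01,0,0,0],[-0.17,0.03,0.02,0,0,0],[0,0,0,0,0,0]]]' 0.57
python3 - <<'E'
from h import *
st();plan([.558,.045,.02],RF,1)
E
```

```text
time_s: 36.0
eef_pos: [0.5684, 0.0493, 0.1251]
eef_rot: [0.01, 0.716, 0.698, 0.007]
wrist_force: [0.3, 0.2, -0.8]
opening: 0.433
36.0 [0.5684 0.0493 0.1251] R [[0.025, 0.999, 0.025], [1.0, -0.024, -0.004], [-0.004, 0.025, -1.0]] F [ 0.3  0.2 -0.8] op 0.433 q [-0.12  0.23  1.71 -0.    1.18 -0.1 ]
N 1 row [-0.021, -0.065, 0.524, 0.0079, 0.0012, 0.0005] total mm 105.7 deg 1.4
```

```bash
python3 -m pendant '[[[-0.012,-0.035,0.15,0.005,0,0],[-0.006,-0.02,0.2,0.002,0,0],[0,0,0.12,0,0,0],[0,0,0,0,0,0]]]' 0.57
python3 - <<'E'
from h import *
st();plan([.558,.045,-.02],RF,1)
d=imaging.camera('side')
crop(d,'k2.png',190,310,130,230,6)
E
```

```text
time_s: 36.5
eef_pos: [0.5613, 0.048, 0.0344]
eef_rot: [0.005, 0.715, 0.699, 0.003]
wrist_force: [-0.6, 0.3, 1.1]
opening: 0.429
36.5 [0.5613 0.048  0.0344] R [[0.024, 1.0, 0.011], [1.0, -0.024, -0.004], [-0.003, 0.011, -1.0]] F [-0.6  0.3  1.1] op 0.429 q [-0.12  0.35  1.76 -0.    1.01 -0.1 ]
N 1 row [-0.015, -0.019, 0.272, 0.0034, 0.001, 0.0008] total mm 54.6 deg 0.7
```

View pics/k2.png

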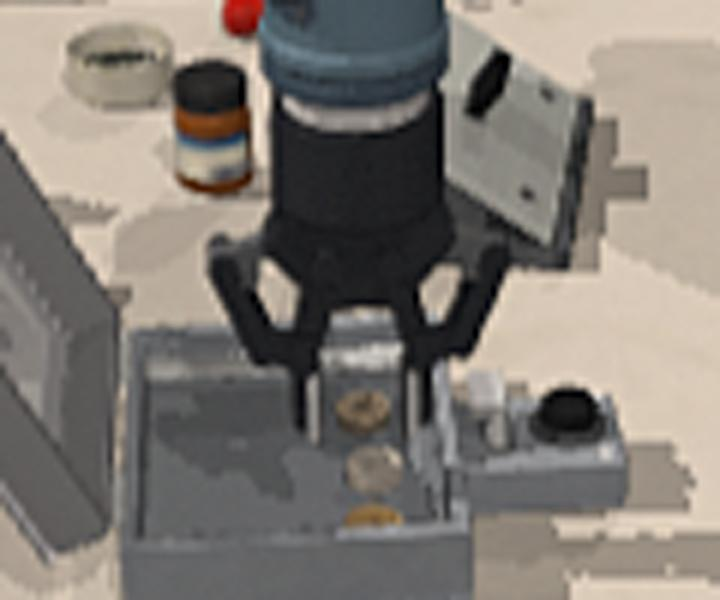

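```bash
python3 -m pendant '[[[-0.012,-0.006,0.1,0.003,0,0],[0,-0.003,0.08,0,0,0],[0,0,0.03,0,0,0],[0,0,0,0,0,0]]]' 0.57
python3 - <<'E'
from h import *
st();plan([.559,.045,-.02],RF,1)
d=imaging.camera('side')
crop(d,'k2.png',190,310,130,230,6)
E
```

```text
time_s: 37.05
eef_pos: [0.5631, 0.0458, -0.0061]
eef_rot: [0.004, 0.715, 0.699, 0.001]
wrist_force: [0.8, -0.6, 0.4]
opening: 0.431
37.05 [ 0.5631  0.0458 -0.0061] R [[0.023, 1.0, 0.008], [1.0, -0.023, -0.004], [-0.004, 0.008, -1.0]] F [ 0.8 -0.6  0.4] op 0.431 q [-0.13  0.43  1.77 -0.    0.94 -0.1 ]
N 1 row [-0.004, -0.021, 0.069, 0.0025, 0.0012, 0.0011] total mm 14.5 deg 0.5
```

View pics/k2.png

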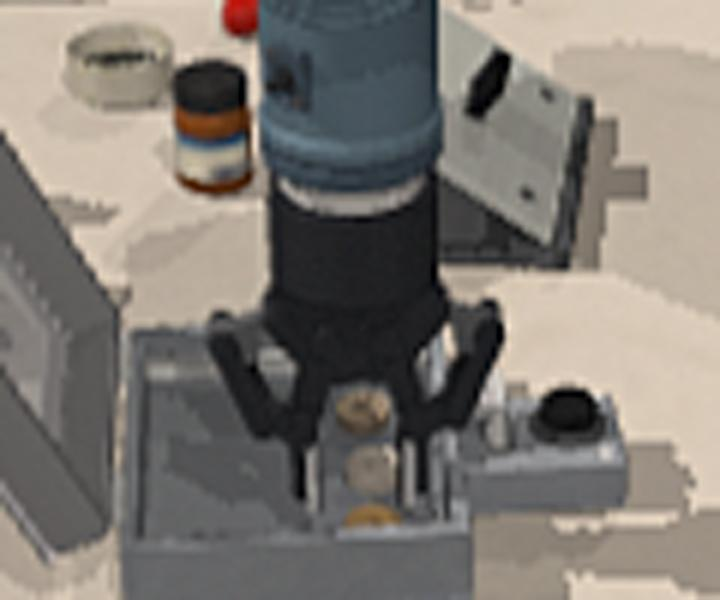

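```bash
python3 -m pendant '[[[-0.003,-0.018,0.02,0.001,0,0],[0,0,0.02,0,0,0],[0,0,0.02,0,0,0],[0,0,0,0,0,0]]]' 0.57
python3 - <<'E'
from h import *
st();plan([.559,.045,-.021],RF,1)
d=imaging.camera('side')
crop(d,'k2.png',190,310,130,230,6)
E
```

```text
time_s: 37.6
eef_pos: [0.5603, 0.045, -0.0177]
eef_rot: [0.004, 0.715, 0.699, 0.001]
wrist_force: [0.7, 0.0, 0.4]
opening: 0.431
37.6 [ 0.5603  0.045  -0.0177] R [[0.023, 1.0, 0.006], [1.0, -0.023, -0.004], [-0.004, 0.007, -1.0]] F [0.7 0.  0.4] op 0.431 q [-0.13  0.44  1.77 -0.    0.92 -0.1 ]
N 1 row [0.0, -0.006, 0.017, 0.0021, 0.0013, 0.001] total mm 3.5 deg 0.5
```

View pics/k2.png

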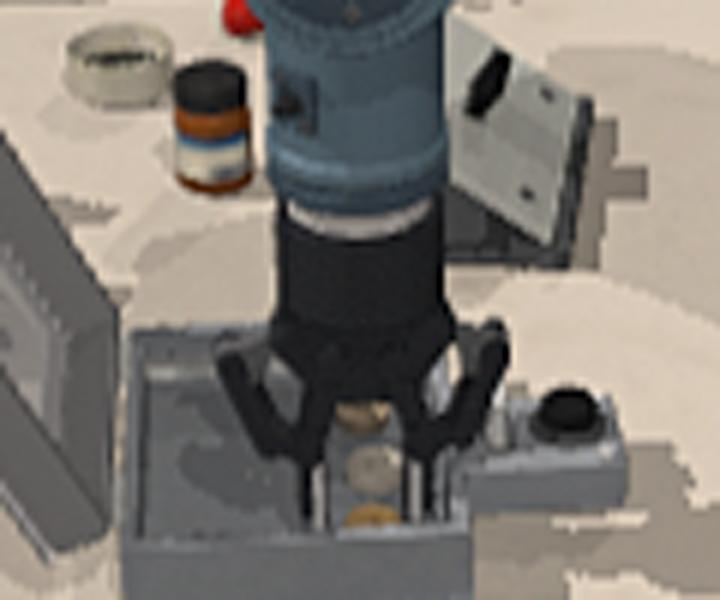

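```bash
python3 -m pendant '[[[0,-0.004,0.014,0,0,0],[0,0,0,0,0,0]]]' 0.57
python3 -m pendant '[[[0,0,0,0,0,0],[0,0,0,0,0,0],[0,0,0,0,0,0],[0,0,0,0,0,0]]]' 1
python3 -m pendant '[[[0,0,-0.1,0,0,0],[0,0,-0.25,0,0,0],[0,0,-0.25,0,0,0],[0,0,0,0,0,0]]]' 1
python3 - <<'E'
from h import *
st();plan(slot(3,.07),RF,5)
d=imaging.camera('side')
crop(d,'k1.png',190,310,100,230,5)
E
```

```text
time_s: 37.9
eef_pos: [0.5598, 0.045, -0.0203]
eef_rot: [0.004, 0.715, 0.699, 0.001]
wrist_force: [0.1, -0.0, -0.9]
opening: 0.43
time_s: 38.4
eef_pos: [0.5603, 0.0449, -0.0197]
eef_rot: [0.004, 0.715, 0.699, 0.001]
wrist_force: [0.1, 0.0, 0.1]
opening: 0.272
time_s: 38.9
eef_pos: [0.5597, 0.0455, 0.1074]
eef_rot: [0.005, 0.715, 0.699, 0.002]
wrist_force: [-0.1, 0.1, -0.0]
opening: 0.269
38.9 [0.5597 0.0455 0.1074] R [[0.023, 1.0, 0.009], [1.0, -0.023, -0.005], [-0.004, 0.009, -1.0]] F [-0.1  0.1 -0. ] op 0.269 q [-0.13  0.25  1.73 -0.    1.16 -0.1 ]
N 5 row [0.215, -0.137, 0.036, 0.0006, 0.0003, 0.0002] total mm 257.5 deg 0.6
```

View pics/k1.png

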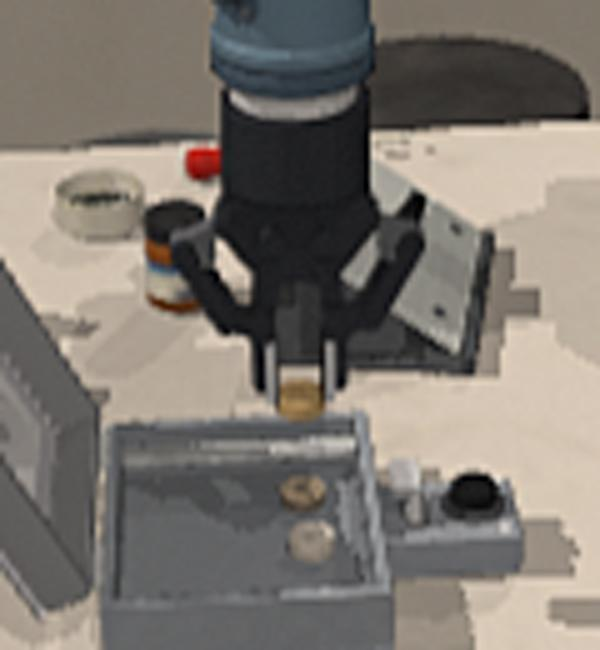

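```bash
python3 -m pendant '[[[0.215,-0.137,0.01,0,0,0],[0.215,-0.137,0.02,0,0,0],[0.215,-0.137,0.02,0,0,0],[0.215,-0.137,0.03,0,0,0],[0.18,-0.11,0.03,0,0,0],[0,0,0,0,0,0]]]' 1
python3 - <<'E'
from h import *
st();plan(slot(3,-.017),RF,1)
E
```

```text
time_s: 39.7
eef_pos: [0.4229, 0.2604, 0.0763]
eef_rot: [0.001, 0.716, 0.698, -0.003]
wrist_force: [-0.1, -0.3, 0.2]
opening: 0.271
39.7 [0.4229 0.2604 0.0763] R [[0.026, 1.0, -0.003], [1.0, -0.026, -0.006], [-0.006, -0.003, -1.0]] F [-0.1 -0.3  0.2] op 0.271 q [ 0.32  0.17  1.9  -0.01  1.08  0.34]
N 1 row [0.02, 0.027, 0.466, -0.0011, 0.002, 0.0001] total mm 93.5 deg 0.4
```

```bash
python3 -m pendant '[[[0.012,0.02,0.14,-0.001,0,0],[0.004,0.005,0.18,0,0,0],[0,0,0.13,0,0,0],[0,0,0,0,0,0]]]' 1
python3 -m pendant '[[[0,0,0,0,0,0],[0,0,0,0,0,0]]]' 0.5
python3 -m pendant '[[[0,0,-0.1,0,0,0],[0,0,-0.25,0,0,0],[0,0,-0.25,0,0,0]]]' 0.57
python3 - <<'E'
from h import *
st();plan([.5565,-.003,.09],RF)
c=imaging.camera('top');d=imaging.camera('side')
crop(d,'j2.png',200,350,160,330,4)
E
```

```text
time_s: 40.2
eef_pos: [0.4277, 0.2605, -0.0173]
eef_rot: [0.002, 0.716, 0.698, -0.004]
wrist_force: [0.6, 0.4, -0.6]
opening: 0.272
time_s: 40.45
eef_pos: [0.4292, 0.2601, -0.0158]
eef_rot: [0.003, 0.716, 0.698, -0.003]
wrist_force: [-0.4, -0.8, -0.1]
opening: 0.495
time_s: 40.83
eef_pos: [0.4278, 0.2601, 0.1065]
eef_rot: [0.002, 0.717, 0.698, -0.005]
wrist_force: [0.9, 0.2, -0.2]
opening: 0.429
40.83 [0.4278 0.2601 0.1065] R [[0.027, 1.0, -0.004], [1.0, -0.027, -0.009], [-0.009, -0.004, -1.0]] F [ 0.9  0.2 -0.2] op 0.429 q [ 0.31  0.13  1.87 -0.01  1.15  0.34]
N 6 row [-0.216, 0.113, 0.015, -0.0002, 0.0005, -0.0] total mm 293.3 deg 0.6
```

View pics/j2.png

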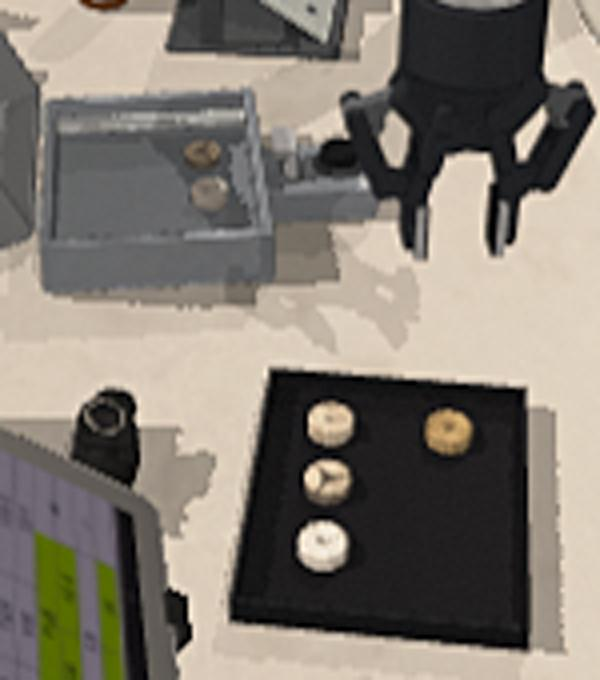

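```bash
python3 -m pendant '[[[-0.216,0.113,0,0,0,0],[-0.216,0.113,0,0,0,0],[-0.216,0.113,0,0,0,0],[-0.216,0.113,0,0,0,0],[-0.216,0.113,0,0,0,0],[-0.18,0.09,0.02,0,0,0],[0,0,0,0,0,0]]]' 0.57
python3 - <<'E'
from h import *
st();plan([.5565,-.003,.02],RF,1)
E
```

```text
time_s: 41.8
eef_pos: [0.5636, -0.0008, 0.1152]
eef_rot: [0.009, 0.715, 0.699, 0.005]
wrist_force: [-1.0, 0.4, -0.7]
opening: 0.429
41.8 [ 0.5636 -0.0008  0.1152] R [[0.023, 1.0, 0.02], [1.0, -0.023, -0.005], [-0.005, 0.02, -1.0]] F [-1.   0.4 -0.7] op 0.429 q [-0.21  0.23  1.73 -0.    1.16 -0.19]
N 1 row [-0.01, -0.045, 0.475, 0.0064, 0.0014, 0.0009] total mm 95.5 deg 1.2
```

```bash
python3 -m pendant '[[[-0.006,-0.03,0.15,0.004,0.001,0],[-0.004,-0.012,0.18,0.002,0,0],[0,0,0.12,0,0,0],[0,0,0,0,0,0]]]' 0.57
python3 - <<'E'
from h import *
st();plan([.5565,-.003,-.02],RF,1)
E
```

```text
time_s: 42.3
eef_pos: [0.5557, -0.0008, 0.0244]
eef_rot: [0.002, 0.715, 0.699, 0.001]
wrist_force: [-0.1, -1.4, 0.5]
opening: 0.437
42.3 [ 0.5557 -0.0008  0.0244] R [[0.023, 1.0, 0.003], [1.0, -0.023, -0.001], [-0.001, 0.003, -1.0]] F [-0.1 -1.4  0.5] op 0.437 q [-0.21  0.36  1.78 -0.    1.   -0.19]
N 1 row [-0.011, 0.003, 0.222, 0.0011, 0.0003, 0.0011] total mm 44.5 deg 0.3
```

```bash
python3 -m pendant '[[[-0.008,0.003,0.09,0,0,0],[0,0,0.07,0,0,0],[0,0,0.02,0,0,0],[0,0,0,0,0,0]]]' 0.57
python3 - <<'E'
from h import *
st();plan([.5565,-.003,-.0205],RF,1)
d=imaging.camera('side')
crop(d,'k2.png',190,310,130,230,6)
E
```

```text
time_s: 42.8
eef_pos: [0.5582, -0.0019, -0.0113]
eef_rot: [0.003, 0.715, 0.7, 0.002]
wrist_force: [0.2, 0.2, 0.6]
opening: 0.43
42.8 [ 0.5582 -0.0019 -0.0113] R [[0.021, 1.0, 0.007], [1.0, -0.021, -0.002], [-0.001, 0.007, -1.0]] F [0.2 0.2 0.6] op 0.43 q [-0.22  0.42  1.78 -0.    0.93 -0.19]
N 1 row [-0.006, -0.009, 0.046, 0.0023, 0.0005, 0.0015] total mm 9.4 deg 0.5
```

View pics/k2.png

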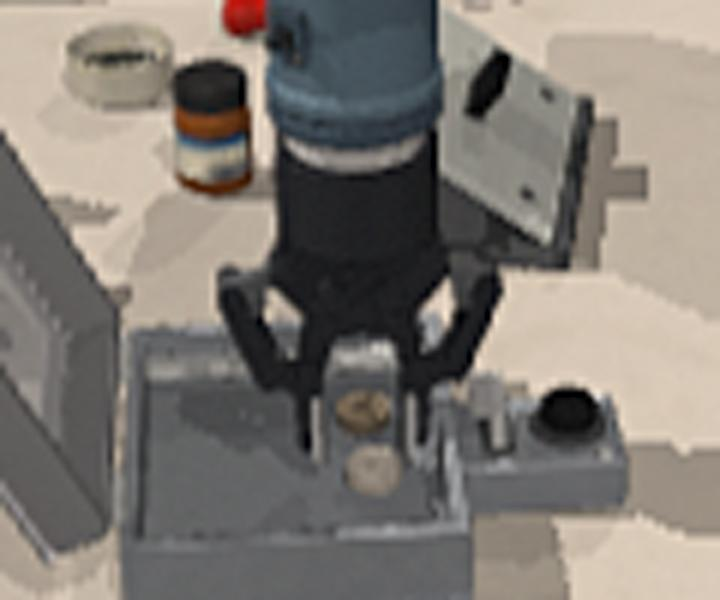

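```bash
python3 -m pendant '[[[-0.004,-0.012,0.02,0.001,0,0],[0,0,0.02,0,0,0],[0,0,0.008,0,0,0],[0,0,0,0,0,0]]]' 0.57
python3 -m pendant '[[[0,0,0,0,0,0],[0,0,0,0,0,0],[0,0,0,0,0,0],[0,0,0,0,0,0]]]' 1
python3 -m pendant '[[[0,0,-0.1,0,0,0],[0,0,-0.25,0,0,0],[0,0,-0.25,0,0,0],[0,0,0,0,0,0]]]' 1
python3 - <<'E'
from h import *
st();plan(slot(4,.07),RF,6)
d=imaging.camera('side')
crop(d,'k1.png',190,310,100,230,5)
E
```

```text
time_s: 43.35
eef_pos: [0.5567, -0.0031, -0.0204]
eef_rot: [0.003, 0.715, 0.699, 0.002]
wrist_force: [0.2, -0.9, 0.8]
opening: 0.43
time_s: 43.85
eef_pos: [0.5569, -0.0031, -0.0198]
eef_rot: [0.003, 0.715, 0.699, 0.002]
wrist_force: [-0.1, -0.3, -0.4]
opening: 0.266
time_s: 44.35
eef_pos: [0.5554, -0.0027, 0.1025]
eef_rot: [0.002, 0.715, 0.699, 0.001]
wrist_force: [0.2, -0.5, -0.2]
opening: 0.268
44.35 [ 0.5554 -0.0027  0.1025] R [[0.022, 1.0, 0.004], [1.0, -0.022, -0.002], [-0.001, 0.004, -1.0]] F [ 0.2 -0.5 -0.2] op 0.268 q [-0.22  0.24  1.74 -0.    1.15 -0.2 ]
N 6 row [0.262, -0.103, 0.027, 0.0002, 0.0001, 0.0002] total mm 339.1 deg 0.4
```

View pics/k1.png

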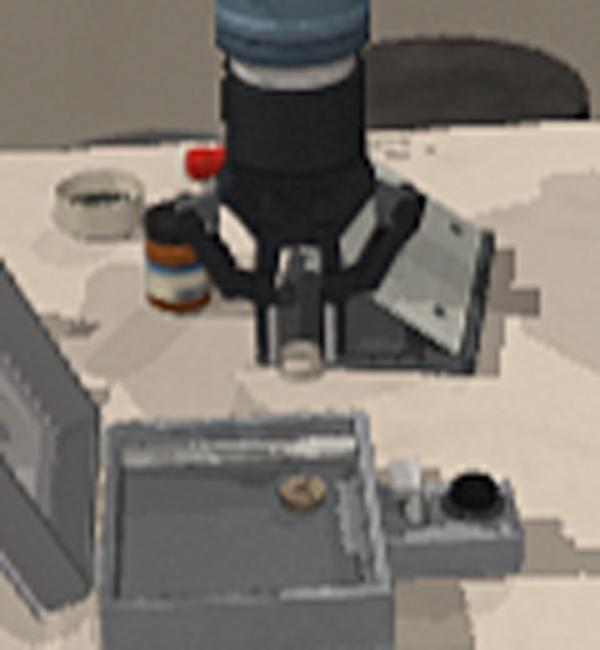

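```bash
python3 -m pendant '[[[0.262,-0.103,0.005,0,0,0],[0.262,-0.103,0.005,0,0,0],[0.262,-0.103,0.01,0,0,0],[0.262,-0.103,0.02,0,0,0],[0.262,-0.103,0.02,0,0,0],[0.22,-0.085,0.03,0,0,0],[0,0,0,0,0,0]]]' 1
python3 - <<'E'
from h import *
st();plan(slot(4,-.016),RF,1)
d=imaging.camera('side')
crop(d,'j2.png',200,350,160,330,4)
E
```

```text
time_s: 45.28
eef_pos: [0.4299, 0.3122, 0.0698]
eef_rot: [-0.004, 0.716, 0.698, -0.007]
wrist_force: [-0.3, -0.7, -0.0]
opening: 0.265
45.27 [0.4299 0.3122 0.0698] R [[0.026, 1.0, -0.016], [1.0, -0.026, -0.005], [-0.005, -0.016, -1.0]] F [-0.3 -0.7 -0. ] op 0.265 q [0.4  0.25 1.81 0.   1.1  0.43]
N 1 row [0.014, 0.055, 0.428, -0.0052, 0.0016, 0.0001] total mm 86.4 deg 1.0
```

View pics/j2.png

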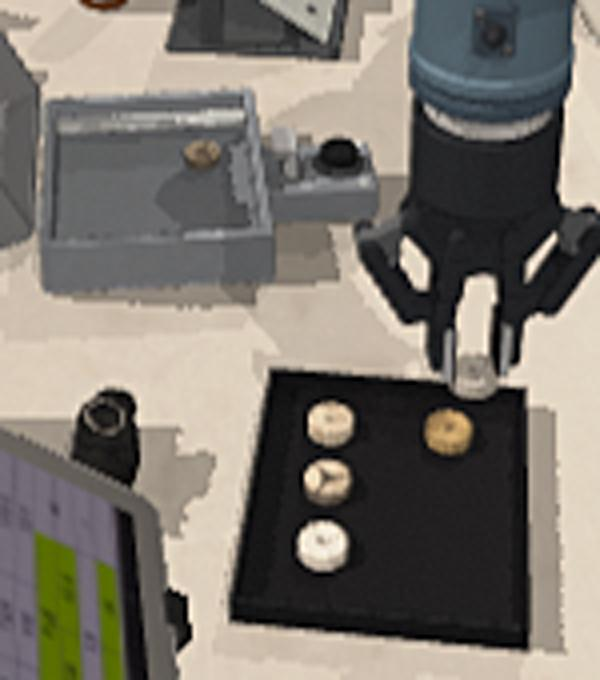

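```bash
python3 -m pendant '[[[0.008,0.035,0.14,-0.003,0,0],[0.004,0.015,0.16,-0.001,0,0],[0,0,0.1,0,0,0],[0,0,0,0,0,0]]]' 1
python3 -m pendant '[[[0,0,0,0,0,0],[0,0,0,0,0,0]]]' 0.5
python3 -m pendant '[[[0,0,-0.1,0,0,0],[0,0,-0.25,0,0,0],[0,0,-0.25,0,0,0]]]' 0.57
python3 - <<'E'
from h import *
st();plan([.5572,-.0534,.09],RF)
c=imaging.camera('top');d=imaging.camera('side')
crop(d,'j2.png',200,350,160,330,4)
E
```

```text
time_s: 45.82
eef_pos: [0.4407, 0.3072, -0.0149]
eef_rot: [0.001, 0.718, 0.696, -0.005]
wrist_force: [-0.5, 0.2, 0.6]
opening: 0.265
time_s: 46.08
eef_pos: [0.4421, 0.3062, -0.0139]
eef_rot: [0.001, 0.719, 0.695, -0.005]
wrist_force: [-0.8, 0.1, -0.3]
opening: 0.498
time_s: 46.45
eef_pos: [0.441, 0.3059, 0.1076]
eef_rot: [0.0, 0.719, 0.695, -0.007]
wrist_force: [0.3, -0.0, -0.3]
opening: 0.43
46.45 [0.441  0.3059 0.1076] R [[0.034, 0.999, -0.01], [0.999, -0.034, -0.01], [-0.011, -0.009, -1.0]] F [ 0.3 -0.  -0.3] op 0.43 q [ 0.39  0.21  1.77 -0.01  1.17  0.43]
N 8 row [-0.222, 0.079, 0.012, -0.0004, 0.0004, -0.0003] total mm 378.0 deg 0.9
```

View pics/j2.png

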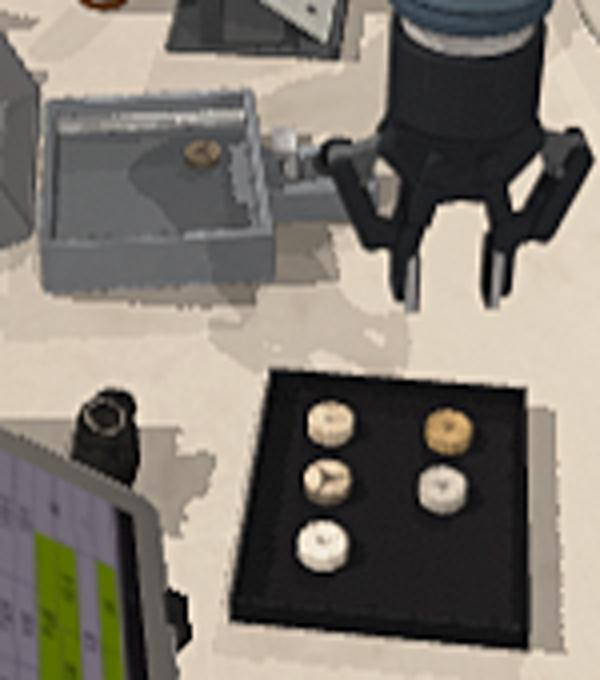

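```bash
python3 -m pendant '[[[-0.222,0.079,0,0,0,0],[-0.222,0.079,0,0,0,0],[-0.222,0.079,0,0,0,0],[-0.222,0.079,0,0,0,0],[-0.222,0.079,0,0,0,0],[-0.222,0.079,0,0,0,0],[-0.222,0.079,0,0,0,0],[-0.19,0.06,0.02,0,0,0],[0,0,0,0,0,0]]]' 0.57
python3 - <<'E'
from h import *
st();plan([.5572,-.0534,.02],RF,1)
E
```

```text
time_s: 47.68
eef_pos: [0.5645, -0.0552, 0.1183]
eef_rot: [0.008, 0.717, 0.697, 0.005]
wrist_force: [-0.1, -0.2, 0.5]
opening: 0.432
47.67 [ 0.5645 -0.0552  0.1183] R [[0.03, 0.999, 0.019], [1.0, -0.03, -0.005], [-0.005, 0.019, -1.0]] F [-0.1 -0.2  0.5] op 0.432 q [-0.31  0.24  1.72  0.    1.17 -0.28]
N 1 row [0.01, -0.046, 0.491, 0.006, 0.0015, -0.0012] total mm 98.6 deg 1.1
```

```bash
python3 -m pendant '[[[0.006,-0.03,0.15,0.004,0.001,0],[0.003,-0.012,0.18,0.002,0,0],[0,0,0.13,0,0,0],[0,0,0,0,0,0]]]' 0.57
python3 - <<'E'
from h import *
st();plan([.5572,-.0534,-.02],RF,1)
E
```

```text
time_s: 48.18
eef_pos: [0.5574, -0.0515, 0.026]
eef_rot: [0.002, 0.717, 0.697, 0.001]
wrist_force: [0.2, 0.4, -0.2]
opening: 0.429
48.17 [ 0.5574 -0.0515  0.026 ] R [[0.029, 1.0, 0.003], [1.0, -0.029, -0.002], [-0.002, 0.003, -1.0]] F [ 0.2  0.4 -0.2] op 0.429 q [-0.3   0.36  1.77 -0.    1.01 -0.27]
N 1 row [-0.009, -0.001, 0.23, 0.001, 0.0005, -0.001] total mm 46.0 deg 0.3
```

```bash
python3 -m pendant '[[[-0.006,0,0.09,0,0,0],[0,0,0.07,0,0,0],[0,0,0.02,0,0,0],[0,0,0,0,0,0]]]' 0.57
python3 - <<'E'
from h import *
st();plan([.5572,-.0534,-.0205],RF,1)
d=imaging.camera('side')
crop(d,'k2.png',190,310,130,230,6)
E
```

```text
time_s: 48.68
eef_pos: [0.5596, -0.0524, -0.0095]
eef_rot: [0.004, 0.717, 0.697, 0.002]
wrist_force: [-0.6, -0.0, -0.1]
opening: 0.427
48.67 [ 0.5596 -0.0524 -0.0095] R [[0.028, 1.0, 0.008], [1.0, -0.028, -0.003], [-0.003, 0.008, -1.0]] F [-0.6 -0.  -0.1] op 0.427 q [-0.3   0.43  1.77 -0.    0.93 -0.28]
N 1 row [-0.005, -0.012, 0.055, 0.0024, 0.0009, -0.0006] total mm 11.3 deg 0.5
```

View pics/k2.png

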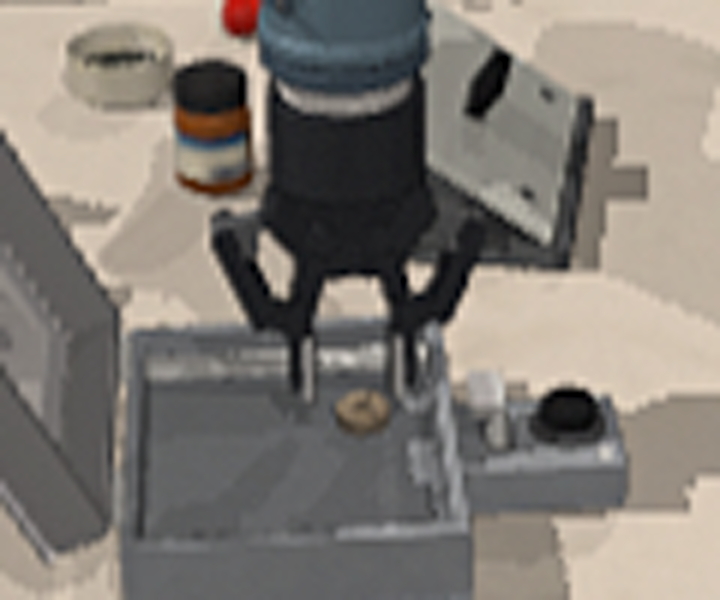

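Mid of tips ≈ 356, disc 362: shift −x about 2–3 mm, as planned, then close.

```bash
python3 -m pendant '[[[-0.003,-0.012,0.025,0.001,0,0],[0,0,0.022,0,0,0],[0,0,0.011,0,0,0],[0,0,0,0,0,0]]]' 0.57
python3 -m pendant '[[[0,0,0,0,0,0],[0,0,0,0,0,0],[0,0,0,0,0,0],[0,0,0,0,0,0]]]' 1
python3 -m pendant '[[[0,0,-0.1,0,0,0],[0,0,-0.25,0,0,0],[0,0,-0.25,0,0,0],[0,0,0,0,0,0]]]' 1
python3 - <<'E'
from h import *
st();plan(slot(5,.07),RF,8)
d=imaging.camera('side')
crop(d,'k1.png',190,310,100,230,5)
E
```

```text
time_s: 49.22
eef_pos: [0.558, -0.0534, -0.0207]
eef_rot: [0.003, 0.717, 0.697, 0.001]
wrist_force: [0.1, -0.1, -0.1]
opening: 0.433
time_s: 49.72
eef_pos: [0.5585, -0.0535, -0.0201]
eef_rot: [0.004, 0.717, 0.697, 0.001]
wrist_force: [0.9, -0.0, 0.1]
opening: 0.269
time_s: 50.22
eef_pos: [0.5581, -0.0532, 0.1071]
eef_rot: [0.004, 0.717, 0.697, 0.002]
wrist_force: [0.4, -0.1, 0.1]
opening: 0.266
50.23 [ 0.5581 -0.0532  0.1071] R [[0.028, 1.0, 0.008], [1.0, -0.028, -0.004], [-0.004, 0.009, -1.0]] F [ 0.4 -0.1  0.1] op 0.266 q [-0.31  0.24  1.73 -0.    1.16 -0.28]
N 8 row [0.26, -0.074, 0.022, 0.0003, 0.0002, -0.0001] total mm 433.3 deg 0.6
```

View pics/k1.png

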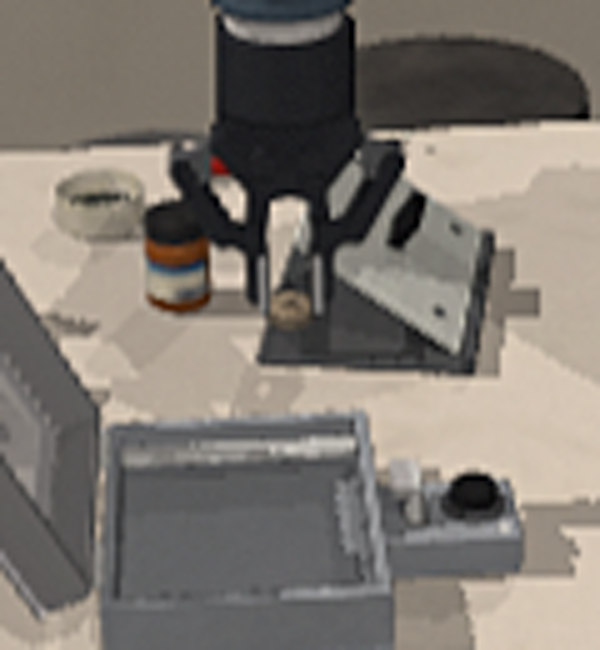

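```bash
python3 -m pendant '[[[0.26,-0.074,0,0,0,0],[0.26,-0.074,0,0,0,0],[0.26,-0.074,0.01,0,0,0],[0.26,-0.074,0.01,0,0,0],[0.26,-0.074,0.02,0,0,0],[0.26,-0.074,0.02,0,0,0],[0.26,-0.074,0.03,0,0,0],[0.21,-0.06,0.03,0,0,0],[0,0,0,0,0,0]]]' 1
python3 - <<'E'
from h import *
st();plan(slot(5,-.016),RF,1)
d=imaging.camera('side')
crop(d,'j2.png',200,350,160,330,4)
E
```

```text
time_s: 51.4
eef_pos: [0.4425, 0.3658, 0.0707]
eef_rot: [-0.0, 0.718, 0.696, -0.006]
wrist_force: [0.3, -1.0, -0.1]
opening: 0.268
51.4 [0.4425 0.3658 0.0707] R [[0.032, 0.999, -0.009], [0.999, -0.032, -0.007], [-0.007, -0.008, -1.0]] F [ 0.3 -1.  -0.1] op 0.268 q [ 0.49  0.33  1.7  -0.    1.12  0.52]
N 1 row [0.001, 0.046, 0.433, -0.0027, 0.0023, -0.0019] total mm 87.1 deg 0.7
```

View pics/j2.png

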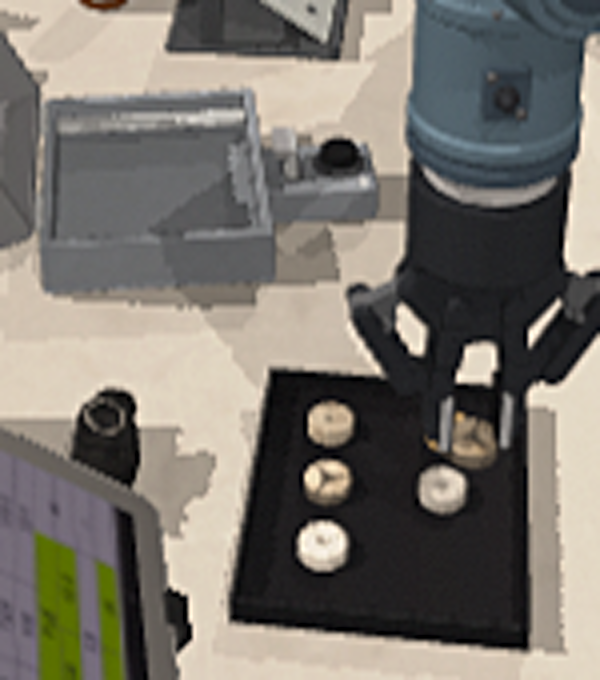

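```bash
python3 -m pendant '[[[0,0.03,0.14,-0.002,0.001,0],[0,0.013,0.16,0,0,0],[0,0,0.11,0,0,0],[0,0,0,0,0,0]]]' 1
python3 -m pendant '[[[0,0,0,0,0,0],[0,0,0,0,0,0]]]' 0.5
python3 -m pendant '[[[0,0,-0.1,0,0,0],[0,0,-0.25,0,0,0],[0,0,-0.25,0,0,0],[0.1,-0.2,-0.15,0,0,0],[0.1,-0.2,-0.15,0,0,0],[0.1,-0.1,-0.1,0,0,0],[0,0,0,0,0,0]]]' 0.5
python3 - <<'E'
from h import *
st()
c=snap('top','z0.png');d=snap('side','z1.png')
crop(c,'z2.png',100,410,130,270,2.5)
E
python3 pl.py >/dev/null
```

```text
time_s: 51.95
eef_pos: [0.452, 0.3584, -0.0143]
eef_rot: [0.001, 0.72, 0.694, -0.004]
wrist_force: [-0.0, -0.0, -0.2]
opening: 0.266
time_s: 52.2
eef_pos: [0.4535, 0.3576, -0.0126]
eef_rot: [0.002, 0.721, 0.693, -0.003]
wrist_force: [-0.1, -0.6, 0.1]
opening: 0.501
time_s: 53.08
eef_pos: [0.3569, 0.4268, 0.2095]
eef_rot: [0.003, 0.721, 0.693, 0.007]
wrist_force: [0.7, -0.1, -0.1]
opening: 0.499
53.08 [0.3569 0.4268 0.2095] R [[0.039, 0.999, 0.013], [0.999, -0.039, 0.005], [0.006, 0.013, -1.0]] F [ 0.7 -0.1 -0.1] op 0.499 q [ 0.66  0.12  1.65 -0.    1.35  0.7 ]
```

View pics/z0.png

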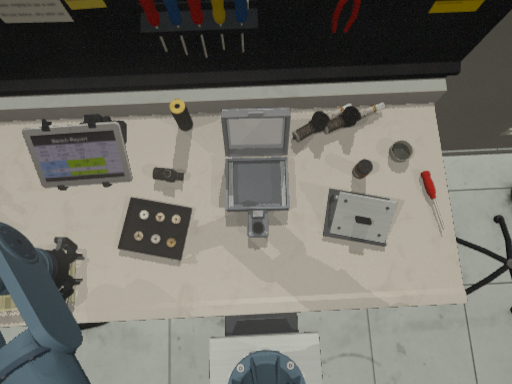

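View pics/z1.png

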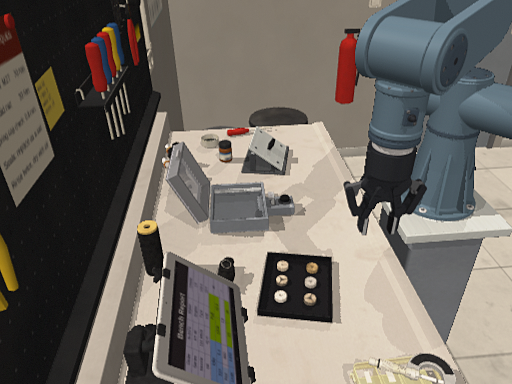

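View pics/f1.png

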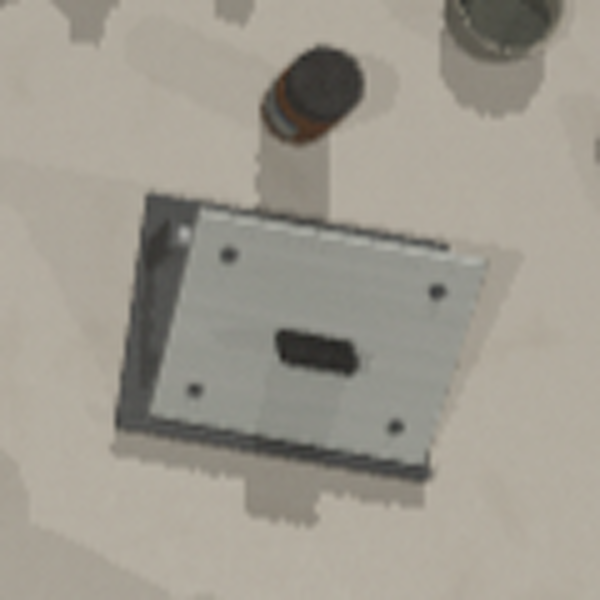

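```bash
python3 -c "
from bench import ctrl
print(ctrl.hand_in())"
```

```text
the job is handed in; nothing more can be done
None
```

I finished the job and handed it in at about 53 s of the 210 s allowed; no verdict was reported.

**What I did:** I pressed the release button and the lid sprang open to its stop. I then leaned the hold-down plate, handle up, on the rest. The six valve discs in the fixture went into the black tray one by one.

**Last checks, from both camera pictures:**
- **Lid and fixture:** the lid is open, and the top view shows the fixture empty.
- **Discs:** all six lie flat inside the tray.
- **Plate:** it leans on the bar behind the lip, unchanged since I let go of it. It sits about 6–7 mm to the robot's right of centre, within the 40 mm limit.
- **Other things:** the valve body and jar look unmoved, and the arm is clear of everything at 0.2 m height.

**What disagreed:**
- **Reported tool height:** the fingertips were about 20–25 mm short of the tool point that the robot reports. Both the pictures and the height at which the button made contact showed this. I worked out all heights from contact and the pictures instead, and they fitted afterwards.
- **Button press:** it reached about 25 N upward and 16 N sideways at the bottom, well over the 5.5 N it takes to press fully but under the limits.

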